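Complete the interlocking paver sample panel in the site office

ROBOT

A 6-joint arm with a two-finger parallel gripper is mounted at the origin on the work surface. World frame = base frame: x ahead of the robot, y to its left, z up, the work surface at z = 0. Lengths are in m, angles in rad, forces in N, time in s.
With the tool pointing down it reaches from about 0.425 to 0.95 m from the base axis. Payload 3.5 kg.
Tool frame: the origin (TCP) lies on the centre line of the jaws, within the pads' length; the fingertips stand 25 mm ahead of it and the grasp point (between the pads) lies 6 mm ahead of it; z points along the fingers, y is the line along which they close (so a half turn about z gives the same grasp; the last joint's range is limited). The gripper opens to 85 mm and grips with 20 to 120 N. Pads are 22 mm wide; open, the fingers measure 114 mm over their backs; the gripper's body (76 mm by 85 mm) begins 54 mm behind the grasp point. The pads swing forward as they close: fully open they stand 13 mm farther back than shut.
Start: joints at [1.14, 0.286, 1.577, -0, 1.279, -0.15], TCP at [0.187, 0.649, 0.256] pointing down, gripper open.
Joint ranges: [-2.77, 2.77], [-0.9, 2.22], [0.21, 2.48], [-1.53, 4.67], [0.24, 2.81], [-2.84, 2.84]. Speed limits (rad/s): [2.79, 2.79, 3.14, 3.14, 3.14, 3.14].

INTERFACE

Orientations are given as [roll, pitch, yaw] about the fixed x, y, z axes, in that order (R = Rz(yaw) Ry(pitch) Rx(roll)).
In Python, from rig import sense, camera, camera_model, job_done, look_for, outline_of gives the robot as it stands. The module is installed in compiled form; this text tells all that it offers.
- The arm moves only by the tool send_rows, never from a script. Its argument "plan" is one flat list of numbers, 7 for each row, row after row: the turn, a rotation vector about the tool's x, y, z in degrees, then the shift along the tool's x, y, z in mm, then the opening, from 0 (shut) to 1 (fully open). A call has 1 to 5 rows; each row shifts and turns the commanded pose from where the row before left it, along the tool's axes as they then stand; what a row does not reach is not made up. A row lasts 1/12 s, in which the tool goes at most 41.7 mm and 7.16 degrees, less where a joint would pass 70% of its speed; a pose out of reach is approached as far as the arm can. A call with a gripper value outside its range is refused whole. The fingers move at their own pace and stop on an object; the grip force is fixed at half the most. Time passes only in rows, so rows that do not move let the fingers close. It gives the time, the measured TCP pose, the force, the opening and the grip force at its end, in the units of the state.
- sense(): the state, without advancing time (a new reading comes with each control period).
- camera(name): name is "scene" or "top"; returns (picture, depth): 480x640x3 uint8, red, green, blue; 480x640 float32, m along the optical axis (not along the pixel's ray), 0 where there is no reading.
- camera_model(name): a dict with "intrinsics" (3x3 intrinsics, pixels), "D" ([k1, k2, p1, p2, k3] as OpenCV has them; the pictures are not rectified), "R" (3x3) and "t" (3): a world point X has camera coordinates R X + t. Camera axes: x right, y down, z forward; pixel columns grow to the right and rows downward; lengths in m; the calibration is good to about 2 mm. A picture is of the moment at which its call begins. camera_model takes no time and is no camera call.
- job_done(): hands the job in; it is judged then, once.
Trained networks look in the newest picture that a camera, given by its name, has taken for a name from the list of things; names that differ only in an ending like _2 or _b are one class to them, and where a whole thing is asked for, a point or a joint stands for the part that bears it (a point fixed in the world has none). Each returns a list of dicts, best first, with "score" (0 to 1); they miss things now and then, are a little off and sometimes report something else, mostly with a low value. They report only what shows in the picture. A call takes as long as a camera call. They do not tell look-alikes from the thing itself.
- look_for(name, camera): "point" ([x, y, z] in m, in the coordinates of the camera as it stood for that picture, good to about 4 mm: the middle of the surface that is visible of it).
- outline_of(name, camera): "mask" (480x640 bool, what is visible of it).
The state is a dict: "time": time; "joints": joint angles; "dq": joint speeds; "effort": joint torques, N m; "tool_pos": TCP position; "tcp_rot": TCP orientation; "wrist_force": force on the tool from outside, world axes, zero at the start; "torque": the same for the moment, N m; "opening": finger opening in m; "grip_force": force on a finger pad.
Only numpy, scipy, OpenCV 4.12 (cv2) and the standard library are available. Lean on these libraries where they do the work, as an engineer would, in place of code of your own. Each camera call takes 0.05 s, during which the arm holds its last target. There are 200 camera calls.

TASK

Complete the paver sample panel so it can be photographed for the client's approval: take the long I-shaped paver and the T-shaped half paver from the sloping stand and fit each into its matching opening, turned so that it interlocks with its neighbours and drops fully home, flush and level with them. Leave the plain rectangular paver on the stand and the tape measure standing on the panel where they are.

Things in the scene. Friction and masses are not known exactly. Their poses are not given: they have to be found in the camera images.
- long_centre (a point): centre (half-way up) of the loose I-shaped concrete paver: 125 mm long (x), 30 mm thick (z, top face up), about 0.6 kg. Ends 77 mm wide (y), beyond x = 38 mm either way; between them a waist 47 mm wide, straight-sided from x = -27 to 27 mm, where it can be gripped. The same turned half round. Starts on the stand, tilted 30 degrees, x up the slope.
- half_centre (a point): centre (half-way up) of the loose T-shaped concrete half paver, 61 mm long (x), 30 mm thick (z), about 0.3 kg. Flange at -x, 77 mm wide (y), x = -30.5 to -6 mm; it slopes in to a stub 47 mm wide, straight-sided from x = 4 mm to its cut end at x = 30.5 mm, where it can be gripped. Weight centred near x = -6 mm. Starts on the stand, flange on the ledge, x up the slope.
- plain_centre (a point): centre of a plain rectangular grey paver, without a waist, 125 x 77 x 30 mm, lying on the sloping stand beside the other two; to be left there.
- stand: wooden sample stand, fixed, 350 mm wide (y); origin under its middle on the mat (2 mm above the desk). Its face rises along +x, away from the robot, at 30 degrees, from 30 mm up at the front ledge (80 mm before the origin) to about 110 mm. The ledge is 14 mm proud of the face. The three loose pavers lie on it against the ledge, side by side in any order, about 112 mm apart.
- panel: sample panel, fixed: steel tray 222 (x) by 265 mm (y), with pavers of the same kinds laid immovably in three interlocking rows along y. Origin under its middle, on the mat. Tray floor 6 mm up, tops of the laid pavers 36 mm, rim 30 mm. Two places are open, where a paver leaves a 3 mm joint on every side.
- gap_long (a point): centre (half-way up, 15 mm below the neighbours' tops) of the open place for the I-shaped paver, in the middle row, 64 mm from the panel's middle towards +y; axes as the panel's. The paver is home with its centre here and its x axis along this y axis, either way round.
- gap_half (a point): centre (half-way up, 15 mm below the neighbours' tops) of the open place for the half paver, at the -y end of the panel's -x row; axes as the panel's. The half paver is home with its centre here, flange inwards and cut end against the tray's rim: its x axis along this point's -y axis.
- tape_centre (a point): centre of a yellow tape measure 70 x 34 x 66 mm standing on laid pavers of the panel's far row (+x side, -y half); to be left there.
Mind the look-alikes: they are no part of the job. What is shaped like the part that bears half_centre but blue is not meant.

How it is judged:
By the outcome, as a careful person would: the job done as asked, in the order asked, and still so for the second after the job is handed in, with the robot touching nothing.
It also fails if it takes over 70 s, if anything falls off the work surface, if the arm or the gripper's body presses on something with over 40 N, if the wrist force passes 120 N, or if a joint passes its speed limit or range.

## Working session

There is one attempt and no reset: what is moved stays moved. The work goes in short steps, Python scripts to look and compute and a tool call to move; the robot and the scene stay as the last step left them, time stands still between calls to the robot, and variables do not carry over. Pictures are saved under pics/ and viewed, at most 10 in all, crops included, and the job is handed in when it is done.

Besides the shell and the picture viewer there is one more tool, called by a JSON object that holds its "op" and its "data", one argument or row to a line. send_rows: Moves the arm, as the interface text tells. Its arguments: {"type":"object","properties":{"plan":{"type":"array","items":{"type":"number"}}},"required":["plan"]}

```bash
mkdir -p pics
cat > h.py <<'E'
import numpy as np, cv2
from rig import *
from scipy.spatial.transform import Rotation as Ro
def save(img,fn): cv2.imwrite('pics/'+fn,cv2.cvtColor(img,cv2.COLOR_RGB2BGR))
def unproj(cam,uv,d):
    m=camera_model(cam);K=np.array(m['intrinsics'],float);D=np.array(m['D'],float)
    uv=np.asarray(uv,float).reshape(-1,1,2)
    n=cv2.undistortPoints(uv,K,D)[:,0]
    c=np.c_[n,np.ones(len(n))]*np.asarray(d,float).reshape(-1,1)
    return (c-np.array(m['t']))@np.array(m['R'])
def proj(cam,X):
    m=camera_model(cam);r,_=cv2.Rodrigues(np.array(m['R'],float))
    return cv2.projectPoints(np.asarray(X,float).reshape(-1,3),r,np.array(m['t'],float),np.array(m['intrinsics'],float),np.array(m['D'],float))[0][:,0]
def toworld(cam,p):
    m=camera_model(cam);return np.array(m['R']).T@(np.array(p)-np.array(m['t']))
E
python3 - <<'E'
from h import *
s=sense();print({k:np.round(v,3).tolist() for k,v in s.items()})
for c in ['scene','top']:
    p,d=camera(c);save(p,c+'0.png');np.savez(c+'0.npz',p=p,d=d)
    m=camera_model(c);print(c,np.round(m['intrinsics'],1).tolist(),np.round(m['D'],3),'pos',np.round(-np.array(m['R']).T@m['t'],3),np.round(np.array(m['R'])[2],2))
    for n in ['long_centre','half_centre','plain_centre','stand','panel','tape_centre','gap_long','gap_half']:
        try:
            for r in look_for(n,c)[:3]:
                w=toworld(c,r['point']);print(n,round(r['score'],2),np.round(w,3),np.round(proj(c,w)[0]))
        except Exception as e: print(n,e)
E
```

```text
{'time': 0.0, 'joints': [1.14, 0.287, 1.578, 0.0, 1.279, -0.15], 'dq': [-0.002, 0.001, -0.0, 0.0, 0.001, 0.001], 'effort': [0.001, -40.597, -29.264, 0.0, 0.006, 0.0], 'tool_pos': [0.187, 0.648, 0.255], 'tcp_rot': [-3.139, -0.0, 2.861], 'wrist_force': [0.145, -0.053, 0.366], 'torque': [0.041, 0.021, 0.001], 'grip_force': 0.0, 'opening': 0.085}
scene [[444.9, 0.0, 322.7], [0.0, 444.9, 240.2], [0.0, 0.0, 1.0]] [-0.037  0.     0.     0.     0.   ] pos [ 1.243 -0.031  0.723] [-0.7   0.03 -0.71]
long_centre 0.77 [ 0.589 -0.129  0.103] [262. 228.]
half_centre 0.91 [ 0.524 -0.236  0.067] [216. 221.]
half_centre 0.89 [ 0.733 -0.207  0.026] [222. 310.]
plain_centre 0.69 [ 0.562 -0.34   0.099] [161. 224.]
plain_centre 0.37 [0.576 0.254 0.031] [442. 241.]
stand 0.56 [ 0.62  -0.238  0.065] [210. 254.]
panel 0.77 [0.57  0.256 0.043] [443. 235.]
tape_centre 0.96 [0.653 0.207 0.09 ] [433. 249.]
gap_long 0.74 [0.574 0.253 0.03 ] [441. 241.]
gap_half 0.74 [0.574 0.254 0.035] [442. 239.]
top [[610.6, 0.0, 318.8], [0.0, 610.6, 245.9], [0.0, 0.0, 1.0]] [-0.19  0.    0.    0.    0.  ] pos [ 0.44  -0.004  1.259] [ 0.14  0.01 -0.99]
long_centre 0.72 [ 0.543 -0.132  0.098] [395. 278.]
half_centre 0.84 [ 0.5   -0.236  0.071] [446. 300.]
half_centre 0.72 [ 0.722 -0.208  0.032] [425. 194.]
plain_centre 0.74 [ 0.526 -0.347  0.086] [503. 285.]
stand 0.75 [ 0.577 -0.224  0.084] [440. 260.]
panel 0.7 [0.549 0.254 0.04 ] [200. 281.]
tape_centre 0.78 [0.627 0.213 0.1  ] [215. 238.]
gap_long 0.79 [0.545 0.259 0.038] [198. 283.]
gap_half 0.78 [0.544 0.259 0.04 ] [198. 283.]
```

View pics/scene0.png

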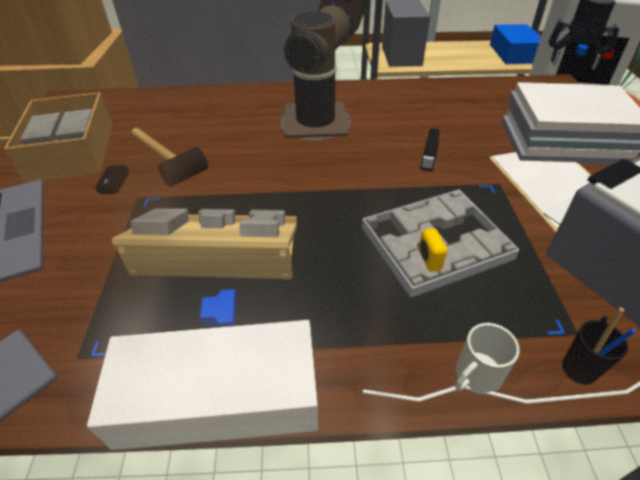

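View pics/top0.png

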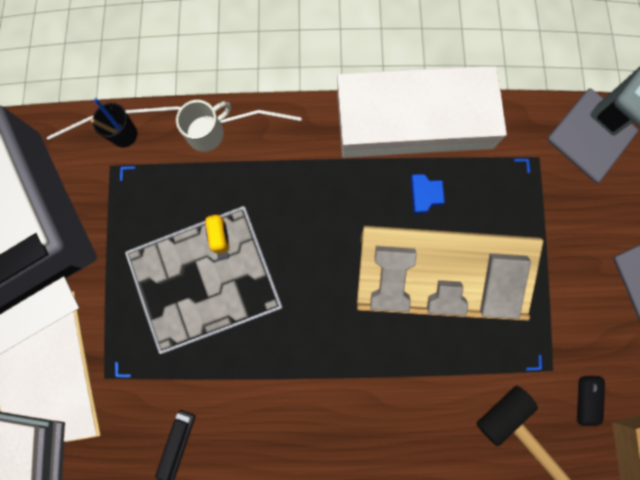

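Run:
```python
from h import *
f=np.load('top0.npz');p=f['p'];d=f['d'];g=np.load('scene0.npz')
a=cv2.resize(p[200:360,115:290],None,fx=2.25,fy=2.25,interpolation=cv2.INTER_CUBIC)
b=cv2.resize(p[165:325,350:548],None,fx=2,fy=2,interpolation=cv2.INTER_CUBIC)
c=cv2.resize(g['p'][180:300,355:525],None,fx=2.3,fy=2.0,interpolation=cv2.INTER_CUBIC)
e=cv2.resize(g['p'][195:330,110:305],None,fx=2.0,fy=1.8,interpolation=cv2.INTER_CUBIC)
o=np.zeros((600,795,3),np.uint8)
for im,x,y in [(a,0,0),(b,396,0),(c,0,360),(e,396,345)]:
    h,w=o[y:y+im.shape[0],x:x+im.shape[1]].shape[:2];o[y:y+h,x:x+w]=im[:h,:w]
save(o,'crop.png')
# depth heights on the panel + stand
def W(cam,d,u0,u1,v0,v1):
    v,u=np.mgrid[v0:v1,u0:u1];k=d[v0:v1,u0:u1];return unproj(cam,np.c_[u.ravel(),v.ravel()],k.ravel()),k.ravel()>0
for n,(u,v) in dict(panelpav=(225,270),gapL=(175,292),gapH=(258,297),long=(395,268),half=(450,300),plain=(507,285),mat=(330,300),face=(420,265)).items():
    X,k=W('top',d,u-4,u+5,v-4,v+5);print(n,np.round(np.median(X[k],0),4),k.mean())
for n,(u,v) in dict(long=(262,230),half=(216,219),plain=(160,222),mat=(330,250)).items():
    X,k=W('scene',g['d'],u-2,u+3,v-2,v+3);print('s',n,np.round(np.median(X[k],0),4))
```

```text
panelpav [0.5706 0.2033 0.0383] 1.0
gapL [0.5292 0.3134 0.0082] 1.0
gapH [0.5168 0.1395 0.0087] 1.0
long [ 0.5616 -0.1326  0.105 ] 1.0
half [ 0.5    -0.242   0.0752] 1.0
plain [ 0.5252 -0.352   0.0946] 1.0
mat [ 0.5087 -0.0083  0.0021] 1.0
face [ 0.5696 -0.1849  0.0771] 1.0
s long [ 0.5982 -0.1284  0.1056]
s half [ 0.531  -0.2333  0.0781]
s plain [ 0.5741 -0.3341  0.1156]
s mat [5.615e-01 1.050e-02 2.000e-04]
```

View pics/crop.png

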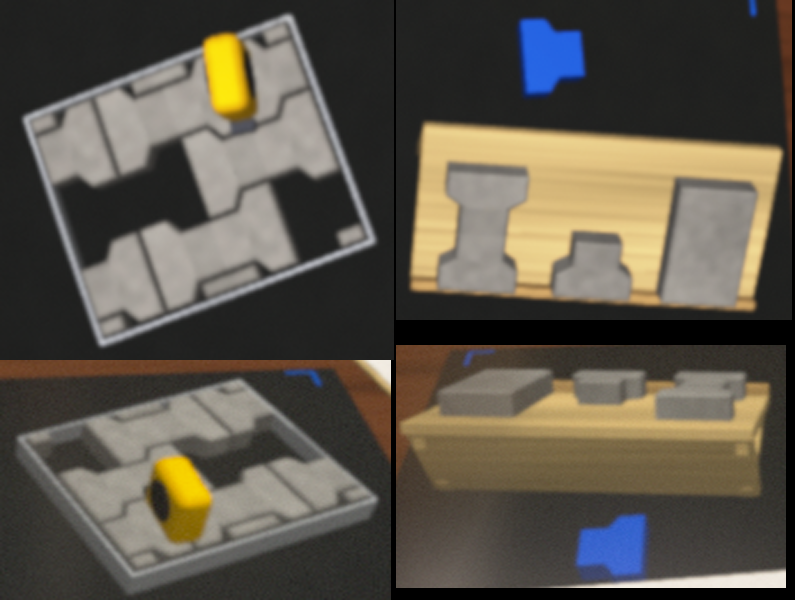

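Candidates for the half paver are the grey T on the stand at top (449,299) and a blue T on the mat at top (427,193). The grey one on the stand fits; the crop confirms it, and the blue one is the look-alike. The panel openings are at top (175,290) for the long paver and (258,297) for the half. Next I fit the poses in both views.

```bash
cat > fit.py <<'E'
from h import *
from scipy.optimize import minimize
H=.0385;LP=np.array([[-.0625,-H],[-.038,-H],[-.027,-.0235],[.027,-.0235],[.038,-H],[.0625,-H],[.0625,H],[.038,H],[.027,.0235],[-.027,.0235],[-.038,H],[-.0625,H]])
HP=np.array([[-.0305,-H],[-.006,-H],[.004,-.0235],[.0305,-.0235],[.0305,.0235],[.004,.0235],[-.006,H],[-.0305,H]])
PP=np.array([[-.0625,-H],[.0625,-H],[.0625,H],[-.0625,H]])
TR=np.array([[-.111,-.1325],[.111,-.1325],[.111,.1325],[-.111,.1325]])
def render(cam,poly,z0,z1,R,t,roi):
    u0,v0,w,h=roi;S=4;n=len(poly)
    P=[proj(cam,np.c_[poly,np.full(n,z)]@R.T+t) for z in (z0,z1)]
    im=np.zeros((h*S,w*S),np.uint8)
    q=lambda a:np.round(((a-[u0,v0]+.5)*S-.5)*16).astype(np.int32)
    cv2.fillPoly(im,[q(P[0])],255,shift=4);cv2.fillPoly(im,[q(P[1])],255,shift=4)
    for i in range(n):
        j=(i+1)%n;cv2.fillConvexPoly(im,q(np.array([P[0][i],P[0][j],P[1][j],P[1][i]])),255,shift=4)
    return cv2.GaussianBlur(cv2.resize(im,(w,h),interpolation=cv2.INTER_AREA).astype(np.float32)/255,(0,0),1)
def fit(items,poly,z0,z1,mk,p0,step):
    # items: [(cam,softmask,roi)]; mk(p)->(R,t)
    def L(p):
        R,t=mk(p);return sum(((render(c,poly,z0,z1,R,t,r)-cv2.GaussianBlur(m,(0,0),.5))**2).sum() for c,m,r in items)
    p0=np.array(p0,float);sx=np.vstack([p0]+[p0+np.eye(len(p0))[i]*step[i] for i in range(len(p0))])
    r=minimize(L,p0,method='Nelder-Mead',options=dict(initial_simplex=sx,maxiter=400,xatol=1e-5,fatol=1e-3));return r.x,r.fun
E
cat > m1.py <<'E'
from fit import *
I={c:np.load(c+'0.npz') for c in ['top','scene']}
def soft(a,lo,hi): return np.clip((a-lo)/(hi-lo),0,1).astype(np.float32)
def crop(a,r): return a[r[1]:r[1]+r[3],r[0]:r[0]+r[2]]
# panel
roi={'top':(112,195,185,170),'scene':(350,180,180,122)}
its=[]
for c in roi:
    b=crop(I[c]['p'],roi[c]).max(2).astype(np.float32);th=(b>(75 if c=='top' else 70)).astype(np.uint8)
    cs=cv2.findContours(th,cv2.RETR_EXTERNAL,cv2.CHAIN_APPROX_NONE)[0];k=max(cs,key=cv2.contourArea)
    m=np.zeros(b.shape,np.uint8);cv2.drawContours(m,[k],-1,1,-1);print(c,m.sum());its.append((c,m.astype(np.float32),roi[c]))
mk=lambda p:(Ro.from_euler('z',p[2]*10).as_matrix(),np.array([p[0],p[1],.002]))
for s in ([its[0]],[its[1]]):
    x,f=fit(s,TR,0,.030,mk,[.56,.25,.34],[.01,.01,.05]);print('panel',s[0][0],x[:2].round(4),'yaw',round(np.degrees(x[2]*10),2),round(f,1))
    if s[0][0]=='top':xp=x
E
sed -i 's/p\[2\]\*10/p[2]/;s/x\[2\]\*10/x[2]/' m1.py
cat >> m1.py <<'E'
mks=lambda p:(Ro.from_euler('ZY',[p[3],-np.pi/6]).as_matrix(),p[:3])
for n,poly,rt,rs,c0 in [('long',LP,(364,240,60,76),(232,202,60,40),[.545,-.132,.09]),('half',HP,(422,276,52,46),(190,200,52,36),[.505,-.24,.065]),('plain',PP,(474,248,64,78),(122,200,76,40),[.53,-.35,.08])]:
    its=[]
    for c,r in (('top',rt),('scene',rs)):
        a=crop(I[c]['p'],r).astype(np.float32);s=(a.max(2)-a.min(2))/(a.max(2)+1);v=a.max(2)
        m=(s<.22)&(v>55);its.append((c,m.astype(np.float32),r))
        cv2.imwrite('/tmp/%s_%s.png'%(n,c),m*255)
    for ss in ([its[0]],[its[1]]):
        zf=c0[2]
        g=lambda p:mks([p[0],p[1],zf,p[2]])
        x,f=fit(ss,poly,-.015,.015,g,[c0[0],c0[1],-.08],[.01,.01,.05]);print(n,ss[0][0],x[:2].round(4),'yaw',round(np.degrees(x[2]),2),round(f,1),ss[0][1].sum())
    x,f=fit(its,poly,-.015,.015,mks,c0+[-.08],[.01,.01,.01,.05]);print(n,'both',x[:3].round(4),'yaw',round(np.degrees(x[3]),2),round(f,1))
    # depth of the top face at the fitted pose
    R,t=mks(x);g=np.stack(np.meshgrid(np.linspace(-.05,.05,15) if n!='half' else np.linspace(-.022,.022,9),np.linspace(-.015,.015,7)),-1).reshape(-1,2)
    Q=np.c_[g,np.full(len(g),.015)]@R.T+t;uv=np.round(proj('top',Q)).astype(int)
    X=unproj('top',uv,I['top']['d'][uv[:,1],uv[:,0]])
    print('  depth normal dist',np.median((X-t)@R[:,2]).round(4),'(15 expected)')
E
python3 m1.py
python3 - <<'E'
import cv2,numpy as np
r=[cv2.resize(cv2.imread(f'/tmp/{n}_{c}.png'),(200,150),interpolation=0) for c in('top','scene') for n in('long','half','plain')]
cv2.imwrite('pics/masks.png',np.vstack([np.hstack(r[:3]),np.hstack(r[3:])]))
E
```

```text
top 14493
scene 10186
panel top [0.5537 0.2536] yaw 20.2 177.4
panel scene [0.5519 0.252 ] yaw 19.92 97.1
long top [ 0.5415 -0.1289] yaw -4.87 165.0 2033.0
long scene [ 0.5542 -0.1292] yaw -2.93 127.6 1167.0
long both [ 0.5429 -0.1303  0.0784] yaw -4.22 260.6
  depth normal dist 0.0135 (15 expected)
half top [ 0.5059 -0.2404] yaw -4.83 86.1 1027.0
half scene [ 0.5056 -0.2418] yaw -5.21 88.1 785.0
half both [ 0.5053 -0.2408  0.0655] yaw -4.84 177.5
  depth normal dist 0.0106 (15 expected)
plain top [ 0.5242 -0.3506] yaw -3.69 143.2 2467.0
plain scene [ 0.5256 -0.3501] yaw -1.94 85.9 1217.0[ WARN:0@0.516] global loadsave.cpp:1063 imwrite_ Unsupported depth image for selected encoder is fallbacked to CV_8U.
Traceback (most recent call last):
  File "m1.py", line 27, in <module>
    x,f=fit(its,poly,-.015,.015,mks,c0+[-.08],[.01,.01,.01,.05]);print(n,'both',x[:3].round(4),'yaw',round(np.degrees(x[3]),2),round(f,1))
        ~~~^^^^^^^^^^^^^^^^^^^^^^^^^^^^^^^^^^^^^^^^^^^^^^^^^^^^^
  File "fit.py", line 21, in fit
    r=minimize(L,p0,method='Nelder-Mead',options=dict(initial_simplex=sx,maxiter=400,xatol=1e-5,fatol=1e-3));return r.x,r.fun
  File "fit.py", line 19, in L
    R,t=mk(p);return sum(((render(c,poly,z0,z1,R,t,r)-cv2.GaussianBlur(m,(0,0),.5))**2).sum() for c,m,r in items)
                     ~~~^^^^^^^^^^^^^^^^^^^^^^^^^^^^^^^^^^^^^^^^^^^^^^^^^^^^^^^^^^^^^^^^^^^^^^^^^^^^^^^^^^^^^^^^^
  File "fit.py", line 19, in <genexpr>
    R,t=mk(p);return sum(((render(c,poly,z0,z1,R,t,r)-cv2.GaussianBlur(m,(0,0),.5))**2).sum() for c,m,r in items)
                           ~~~~~~^^^^^^^^^^^^^^^^^^^^
  File "fit.py", line 9, in render
    P=[proj(cam,np.c_[poly,np.full(n,z)]@R.T+t) for z in (z0,z1)]
       ~~~~^^^^^^^^^^^^^^^^^^^^^^^^^^^^^^^^^^^^
  File "h.py", line 12, in proj
    m=camera_model(cam);r,_=cv2.Rodrigues(np.array(m['R'],float))
ValueError: time passes only in moves, steps and waits
```

View pics/masks.png

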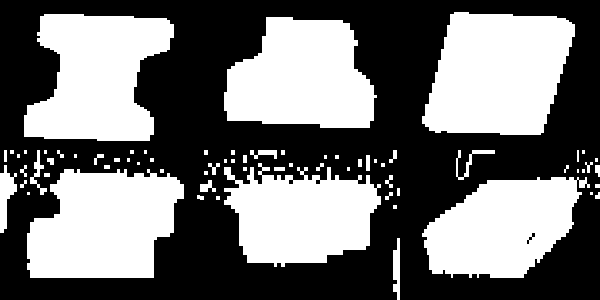

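```bash
python3 - <<'E'
from rig import *
import pickle
pickle.dump({c:camera_model(c) for c in('top','scene')},open('cm.pkl','wb'))
E
sed -i '2a import pickle,os\nif os.path.exists("cm.pkl"):\n    _CM=pickle.load(open("cm.pkl","rb"))\n    camera_model=lambda n:_CM[n]' h.py
sed -i 's/\.09\])/.0767])/; s/\[.545,-.132,.09\]/[.545,-.132,.0767]/; s/\[.505,-.24,.065\]/[.505,-.24,.0605]/; s/\[.53,-.35,.08\]/[.53,-.35,.0767]/; s/m=(s<.22)&(v>55);/m=(s<.22)\&(v>55)\&(np.arange(len(s))[:,None]>8*(c=="scene"));/' m1.py; sed -i 's/cv2.imwrite(.*/pass/' m1.py; python3 m1.py
```

```text
top 14493
scene 10186
panel top [0.5537 0.2536] yaw 20.2 177.4
panel scene [0.5519 0.252 ] yaw 19.92 97.1
long top [ 0.543  -0.1297] yaw -5.17 124.9 2033.0
long scene [ 0.5437 -0.1318] yaw -3.34 102.5 1001.0
long both [ 0.543  -0.1302  0.0757] yaw -4.22 232.4
  depth normal dist 0.0159 (15 expected)
half top [ 0.5062 -0.2415] yaw -5.85 79.8 1027.0
half scene [ 0.5042 -0.2426] yaw -2.39 59.2 641.0
half both [ 0.506  -0.2412  0.0617] yaw -3.35 144.2
  depth normal dist 0.0145 (15 expected)
plain top [ 0.5242 -0.3517] yaw -3.65 132.4 2467.0
plain scene [ 0.5234 -0.3534] yaw -2.3 71.6 1125.0
plain both [ 0.5236 -0.3524  0.0762] yaw -3.1 211.1
  depth normal dist 0.0147 (15 expected)
```

```bash
cat > pl.py <<'E'
import sys,json
from h import *
SY=np.radians(-4.9);PY=np.radians(20.1);PAN=np.array([.553,.253,.002])
def down(psi): return Ro.from_euler('xyz',[np.pi,0,np.radians(psi)])
def cur():
    s=sense();return np.array(s['tool_pos']),Ro.from_euler('xyz',s['tcp_rot'])
RP=Ro.from_euler('ZY',[SY,-np.pi/6])            # paver frame on the stand
RPICK=RP*Ro.from_euler('xyz',[np.pi,0,np.pi])   # tool: z=-n, x=-paver x
def rows(p,R,tp,tR,g,ds=38.,da=7.,dec=1,n=None):
    """rows from p,R to tp,tR; straight, equal turns; prints and returns end pose"""
    rv=(R.inv()*tR).as_rotvec(degrees=True);L=np.linalg.norm(tp-p)*1e3
    n=n or int(max(1,np.ceil(L/ds-.02),np.ceil(np.linalg.norm(rv)/da-.02)));out=[]
    p0=p.copy()
    for i in range(n):
        q=p0+(tp-p0)*(i+1)/n
        r=np.round((R.inv()*tR).as_rotvec(degrees=True)/(n-i),dec);s=np.round(R.inv().apply(q-p)*1e3,dec)
        p=p+R.apply(s/1e3);R=R*Ro.from_rotvec(r,degrees=True)
        out.append([*r,*s,g])
    out=(np.array(out)+0.0).tolist()
    for i in range(0,n,5): print(json.dumps([v for r in out[i:i+5] for v in r]))
    print('end',p.round(4),R.as_euler('xyz').round(3));return p,R
E
python3 - <<'E'
from pl import *
p,R=cur();c=np.array([.543,-.1302,.0765]);n=RP.apply([0,0,1])
p,R=rows(p,R,np.array([.50,.27,.28]),down(170),1.)
p,R=rows(p,R,c+n*.115,RPICK,1.)
E
```

```text
[0.0, 0.0, -0.5, -31.2, -21.3, -1.8, 1.0, 0.0, 0.0, -0.5, -31.0, -21.6, -1.8, 1.0, 0.0, 0.0, -0.5, -30.8, -21.8, -1.9, 1.0, 0.0, 0.0, -0.5, -30.7, -22.2, -1.8, 1.0, 0.0, 0.0, -0.5, -30.4, -22.3, -1.8, 1.0]
[0.0, 0.0, -0.4, -30.3, -22.7, -1.8, 1.0, 0.0, 0.0, -0.5, -30.0, -22.9, -1.8, 1.0, 0.0, 0.0, -0.4, -29.9, -23.1, -1.8, 1.0, 0.0, 0.0, -0.5, -29.7, -23.3, -1.9, 1.0, 0.0, 0.0, -0.4, -29.6, -23.6, -1.8, 1.0]
[0.0, 0.0, -0.5, -29.3, -23.8, -1.8, 1.0, 0.0, 0.0, -0.4, -29.2, -24.0, -1.8, 1.0, 0.0, 0.0, -0.5, -28.9, -24.3, -1.8, 1.0]
end [0.5  0.27 0.28] [3.142 0.    2.967]
[-0.1, -2.7, -0.5, -5.0, -35.6, 9.4, 1.0, -0.1, -2.7, -0.4, -4.1, -35.7, 9.6, 1.0, -0.1, -2.7, -0.5, -3.5, -35.7, 9.8, 1.0, -0.1, -2.7, -0.4, -2.8, -35.8, 9.8, 1.0, -0.1, -2.7, -0.5, -2.0, -35.8, 9.8, 1.0]
[-0.1, -2.7, -0.4, -1.2, -35.8, 9.9, 1.0, -0.1, -2.8, -0.4, -0.5, -35.8, 9.8, 1.0, -0.2, -2.7, -0.5, 0.2, -35.9, 9.8, 1.0, -0.1, -2.8, -0.4, 1.0, -35.9, 9.6, 1.0, -0.2, -2.7, -0.5, 1.7, -35.9, 9.5, 1.0]
[-0.1, -2.8, -0.4, 2.4, -35.9, 9.3, 1.0]
end [ 0.4858 -0.1253  0.1761] [3.142 0.524 3.055]
```

{"op": "send_rows", "data": {
  "plan": [0, 0, -0.5, -31, -21.5, -2, 1, 0, 0, -0.5, -31, -21.5, -2, 1, 0, 0, -0.5, -31, -22, -2, 1, 0, 0, -0.5, -31, -22, -2, 1, 0, 0, -0.5, -30.5, -22.5, -2, 1]
}}

```text
time: 1.32
tool_pos: [0.3085, 0.5013, 0.2666]
tcp_rot: [3.141, 0.0, 2.905]
wrist_force: [0.1, 0.8, 0.7]
opening: 0.0856
grip_force: 0.0
```

{"op": "send_rows", "data": {
  "plan": [0, 0, -0.5, -30.5, -22.5, -2, 1, 0, 0, -0.5, -30, -23, -2, 1, 0, 0, -0.5, -30, -23, -2, 1, 0, 0, -0.5, -29.5, -23.5, -2, 1, 0, 0, -0.5, -29.5, -23.5, -2, 1]
}}

```text
time: 1.73
tool_pos: [0.4293, 0.3558, 0.2767]
tcp_rot: [3.141, 0.0, 2.949]
wrist_force: [1.1, 0.6, 0.4]
opening: 0.0852
grip_force: 0.0
```

{"op": "send_rows", "data": {
  "plan": [0, 0, -0.5, -29, -24, -2, 1, 0, 0, -0.5, -29, -24, -2, 1, 0, 0, -0.5, -29, -24, -2, 1, 0, -2.7, -0.5, -5, -35.5, 9.5, 1, 0, -2.7, -0.5, -4, -35.5, 9.5, 1]
}}

```text
time: 2.15
tool_pos: [0.5005, 0.1971, 0.2641]
tcp_rot: [-3.141, 0.098, 2.991]
wrist_force: [0.2, -0.4, 0.4]
opening: 0.0853
grip_force: 0.0
```

{"op": "send_rows", "data": {
  "plan": [0, -2.7, -0.5, -3.5, -36, 10, 1, 0, -2.7, -0.5, -3, -36, 10, 1, 0, -2.7, -0.5, -2, -36, 10, 1, 0, -2.7, -0.5, -1, -36, 10, 1, 0, -2.7, -0.5, -0.5, -36, 10, 1]
}}

```text
time: 2.57
tool_pos: [0.4934, 0.0163, 0.2168]
tcp_rot: [-3.13, 0.333, 3.039]
wrist_force: [0.3, -0.3, 0.0]
opening: 0.0855
grip_force: 0.0
```

Run:
```python
from pl import *
p,R=cur();c=np.array([.543,-.1302,.0765]);n=RP.apply([0,0,1]);s=sense();print(s['time'],p,R.as_euler('xyz'),s['joints'])
p,R=rows(p,R,c+n*.080,RPICK,1.)
p,R=rows(p,R,c+n*.030,RPICK,1.)
```

```text
2.5667 [0.49343141 0.01631411 0.21681551] [-3.13006862  0.33325126  3.03881588] [-0.17900698 -0.25245517  2.22051999  0.01801629  0.84042557 -1.65485187]
[-0.2, -2.2, -0.2, 0.0, -28.1, 15.3, 1.0, -0.2, -2.2, -0.2, 0.8, -28.1, 15.3, 1.0, -0.2, -2.2, -0.1, 1.4, -28.2, 15.1, 1.0, -0.2, -2.2, -0.2, 2.0, -28.3, 14.9, 1.0, -0.3, -2.1, -0.1, 2.7, -28.3, 14.7, 1.0]
end [ 0.5032 -0.1268  0.1458] [3.141 0.523 3.055]
[0.0, 0.0, 0.0, 0.0, 0.0, 25.0, 1.0, 0.0, 0.0, 0.0, 0.0, 0.0, 25.0, 1.0]
end [ 0.5281 -0.1289  0.1025] [3.141 0.523 3.055]
```

{"op": "send_rows", "data": {
  "plan": [-0.2, -2.2, -0.2, 0, -28, 15, 1, -0.2, -2.2, -0.2, 1, -28, 15, 1, -0.2, -2.2, -0.2, 1.5, -28, 15, 1, -0.2, -2.2, -0.2, 2, -28, 15, 1, -0.2, -2.2, -0.2, 2.5, -28, 15, 1]
}}

```text
time: 2.98
tool_pos: [0.503, -0.1259, 0.146]
tcp_rot: [-3.138, 0.525, 3.059]
wrist_force: [1.4, -0.2, -0.0]
opening: 0.0854
grip_force: 0.0
```

{"op": "send_rows", "data": {
  "plan": [0, 0, 0, 0, 0, 0, 1, 0, 0, 0, 0, 0, 0, 1]
}}

```text
time: 3.15
tool_pos: [0.5022, -0.1253, 0.1448]
tcp_rot: [3.141, 0.519, 3.054]
wrist_force: [0.5, 0.4, -0.9]
opening: 0.0854
grip_force: 0.0
```

Run:
```python
from pl import *
p,R=cur();c=np.array([.543,-.1302,.0765]);n=RP.apply([0,0,1]);s=sense();print(s['time'],p,R.as_euler('xyz'),np.round(s['joints'],3))
p,R=rows(p,R,c+n*.040,RPICK,1.,n=3)
p,R=rows(p,R,c+n*.030,RPICK,1.)
for c in('top','scene'):
    a,d=camera(c);np.savez(c+'1.npz',p=a,d=d)
a=np.load('top1.npz')['p'][200:340,340:530];b=np.load('scene1.npz')['p'][120:300,130:330]
save(np.hstack([cv2.resize(a,(400,300)),cv2.resize(b,(400,300))]),'g1.png')
```

```text
3.15 [ 0.50221358 -0.12533924  0.14476661] [3.14131711 0.51900339 3.05354678] [-0.537 -0.151  2.318  0.432  0.54  -2.344]
[0.0, -0.1, 0.0, -0.5, -0.4, 13.2, 1.0, 0.0, -0.1, -0.1, -0.5, -0.5, 13.2, 1.0, -0.1, -0.1, 0.0, -0.5, -0.4, 13.2, 1.0]
end [ 0.523  -0.1285  0.1112] [3.141 0.524 3.056]
[0.0, 0.0, 0.0, 0.0, 0.0, 10.0, 1.0]
end [ 0.528  -0.1289  0.1025] [3.141 0.524 3.056]
```

View pics/g1.png

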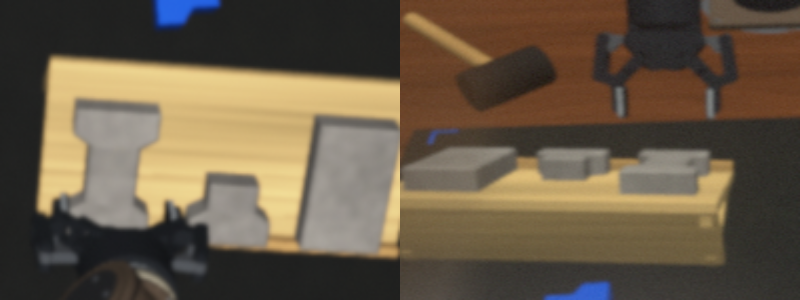

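{"op": "send_rows", "data": {
  "plan": [0, 0, 0, 0, 0, 13, 1, 0, -0.2, 0, -0.5, -0.5, 13, 1, 0, 0, 0, -0.5, -0.5, 13, 1, 0, 0, 0, 0, 0, 10, 1, 0, 0, 0, 0, 0, 0, 1]
}}

```text
time: 3.67
tool_pos: [0.5288, -0.1257, 0.1033]
tcp_rot: [-3.141, 0.524, 3.061]
wrist_force: [-0.5, 0.2, -0.0]
opening: 0.0856
grip_force: 0.0
```

Run:
```python
from pl import *
p,R=cur();c=np.array([.543,-.1302,.0765]);n=RP.apply([0,0,1]);s=sense();print(s['time'],p,R.as_euler('xyz'),np.round(s['joints'],3),s['wrist_force'])
print('in paver frame',(RP.inv().apply(p-c)*1e3).round(1))
p,R=rows(p,R,c+n*.030,RPICK,1.)
```

```text
3.6667 [ 0.52879802 -0.12570749  0.10329935] [-3.14095705  0.52380556  3.06052981] [-0.508 -0.006  2.279  0.513  0.434 -2.418] [-0.52924363  0.16198719 -0.04025348]
in paver frame [ 0.8  3.3 30.5]
[0.1, 0.0, 0.2, 0.8, -3.3, 0.5, 1.0]
end [ 0.5281 -0.129   0.1025] [-3.141  0.524  3.056]
```

{"op": "send_rows", "data": {
  "plan": [0, 0, 0, 1, -3.3, 1.5, 1, 0, 0, 0, 0, 0, 0, 1, 0, 0, 0, 0, 0, 0, 0, 0, 0, 0, 0, 0, 0, 0, 0, 0, 0, 0, 0, 0, 0]
}}

```text
time: 4.08
tool_pos: [0.528, -0.1306, 0.1028]
tcp_rot: [-3.14, 0.526, 3.058]
wrist_force: [-3.1, 11.6, 9.3]
opening: 0.0519
grip_force: 7.2
```

{"op": "send_rows", "data": {
  "plan": [0, 0, 0, 0, 0, 0, 0, 0, 0, 0, 0, 0, 0, 0, 0, 0, 0, 0, 0, 0, 0]
}}

```text
time: 4.33
tool_pos: [0.5276, -0.1297, 0.1029]
tcp_rot: [3.14, 0.524, 3.058]
wrist_force: [-8.4, 4.7, 9.6]
opening: 0.045
grip_force: 59.2
```

{"op": "send_rows", "data": {
  "plan": [0, 0, 0, -1, 0, -10, 0, 0, 0, 0, -1, 0, -25, 0, 0, 0, 0, 0, 0, -35, 0]
}}

```text
time: 4.58
tool_pos: [0.4914, -0.1259, 0.1592]
tcp_rot: [3.138, 0.514, 3.057]
wrist_force: [0.5, -0.2, -5.9]
opening: 0.0449
grip_force: 66.2
```

Run:
```python
from pl import *
p,R=cur();s=sense();print(s['time'],p,R.as_euler('xyz'),np.round(s['joints'],3),s['wrist_force'],s['opening'],s['grip_force'])
Rp=Ro.from_euler('z',PY)
g=PAN+Rp.apply([0,.064,.021]);print('gap',g)
p,R=rows(p,R,np.array([.51,.06,.21]),down(150),0)
p,R=rows(p,R,g+[0,0,.10],down(110.1),0)
```

```text
4.5833 [ 0.49143263 -0.12594907  0.1592222 ] [3.13761658 0.51365222 3.05701907] [-0.554 -0.203  2.329  0.417  0.591 -2.34 ] [ 0.53516771 -0.15923305 -5.87356613] 0.04491871752276705 66.17144286632538
gap [0.53100578 0.31310203 0.023     ]
[1.1, 4.8, 4.1, -4.6, 31.2, -7.0, 0.0, 1.1, 4.8, 4.1, -1.7, 31.2, -7.9, 0.0, 1.1, 4.8, 4.1, 1.2, 31.1, -8.5, 0.0, 1.1, 4.8, 4.1, 4.2, 30.8, -8.9, 0.0, 1.1, 4.8, 4.1, 7.1, 30.2, -8.9, 0.0]
[1.2, 4.9, 4.2, 10.0, 29.3, -8.9, 0.0]
end [0.51 0.06 0.21] [-3.141 -0.     2.617]
[0.0, 0.0, 5.0, 13.6, 28.7, 10.9, 0.0, 0.0, 0.0, 5.0, 16.0, 27.4, 10.8, 0.0, 0.0, 0.0, 5.0, 18.3, 26.0, 10.9, 0.0, 0.0, 0.0, 5.0, 20.5, 24.2, 10.9, 0.0, 0.0, 0.0, 5.0, 22.6, 22.3, 10.9, 0.0]
[0.0, 0.0, 5.0, 24.4, 20.3, 10.8, 0.0, 0.0, 0.0, 4.9, 26.1, 18.1, 10.9, 0.0, 0.0, 0.0, 5.0, 27.6, 15.8, 10.9, 0.0]
end [0.531  0.3131 0.123 ] [-3.141  0.     1.921]
```

{"op": "send_rows", "data": {
  "plan": [1.1, 4.8, 4.1, -4.5, 31, -7, 0, 1.1, 4.8, 4.1, -1.5, 31, -8, 0, 1.1, 4.8, 4.1, 1, 31, -8.5, 0, 1.1, 4.8, 4.1, 4, 31, -9, 0, 1.1, 4.8, 4.1, 7, 30, -9, 0]
}}

```text
time: 5.0
tool_pos: [0.4958, -0.0048, 0.192]
tcp_rot: [3.105, 0.18, 2.77]
wrist_force: [0.4, 1.2, -6.0]
opening: 0.0447
grip_force: 66.1
```

{"op": "send_rows", "data": {
  "plan": [1.2, 4.9, 4.2, 10, 29, -9, 0, 0, 0, 5, 13.5, 28.5, 9, 0, 0, 0, 5, 16, 27.5, 9, 0, 0, 0, 5, 18.5, 26, 9, 0, 0, 0, 5, 20.5, 24, 9, 0]
}}

```text
time: 5.42
tool_pos: [0.4988, 0.1527, 0.1616]
tcp_rot: [3.083, 0.082, 2.349]
wrist_force: [0.6, 0.0, -6.1]
opening: 0.0447
grip_force: 66.1
```

{"op": "send_rows", "data": {
  "plan": [0, 0, 5, 22.5, 22, 9, 0, 0, 0, 5, 24.5, 20, 9, 0, 0, 0, 5, 26, 18, 9, 0, 0, 0, 5, 27.5, 16, 9, 0, 0, 0, 0, 0, 0, 0, 0]
}}

```text
time: 5.83
tool_pos: [0.5006, 0.2809, 0.1218]
tcp_rot: [3.06, 0.055, 2.005]
wrist_force: [-0.2, -1.0, -6.1]
opening: 0.0447
grip_force: 66.1
```

Run:
```python
from pl import *
p,R=cur();s=sense();print(s['time'],p,R.as_euler('xyz'),np.round(s['joints'],3),s['wrist_force'],s['opening'],s['grip_force'])
Rp=Ro.from_euler('z',PY)
g=PAN+Rp.apply([0,.064,.021])
p,R=rows(p,R,g+[0,0,.080],down(110.1),0)
```

```text
5.8333 [0.50063354 0.28091438 0.12184469] [3.0604959  0.05474855 2.00473918] [ 0.354  0.182  1.969 -0.061  0.907 -0.047] [-0.24875872 -0.9849433  -6.13133117] 0.04469938315958074 66.08987510204315
[2.4, 1.5, 2.4, 8.7, 19.8, 10.6, 0.0, 2.4, 1.4, 2.5, 9.3, 19.8, 10.0, 0.0]
end [0.531  0.3131 0.103 ] [-3.141e+00  1.000e-03  1.921e+00]
```

{"op": "send_rows", "data": {
  "plan": [2.4, 1.5, 2.4, 9, 20, 7, 0, 2.4, 1.4, 2.5, 9, 20, 7, 0, 0, 0, 0, 0, 0, 0, 0, 0, 0, 0, 0, 0, 0, 0]
}}

```text
time: 6.17
tool_pos: [0.5335, 0.3092, 0.1114]
tcp_rot: [3.141, 0.005, 1.922]
wrist_force: [0.2, -0.4, -6.9]
opening: 0.0449
grip_force: 66.2
```

Run:
```python
from pl import *
p,R=cur();s=sense();print(s['time'],p,R.as_euler('xyz'),np.round(s['joints'],3))
for c in('top','scene'):
    a,d=camera(c);np.savez(c+'2.npz',p=a,d=d)
a=np.load('top2.npz')['p'][190:370,110:310];b=np.load('scene2.npz')['p'][120:300,350:550]
save(np.hstack([cv2.resize(a,(400,360),interpolation=2),cv2.resize(b,(400,360),interpolation=2)]),'g2.png')
p,R=rows(p,R,np.array([.531,.3131,.103]),down(110.1),0)
```

```text
6.1667 [0.53354026 0.3092074  0.11135957] [3.14057568 0.00462628 1.92203271] [ 0.363  0.315  1.825 -0.006  1.001  0.014]
[0.1, 0.3, 0.0, 4.6, -1.1, 8.3, 0.0]
end [0.5309 0.3131 0.103 ] [-3.141e+00 -1.000e-03  1.922e+00]
```

View pics/g2.png

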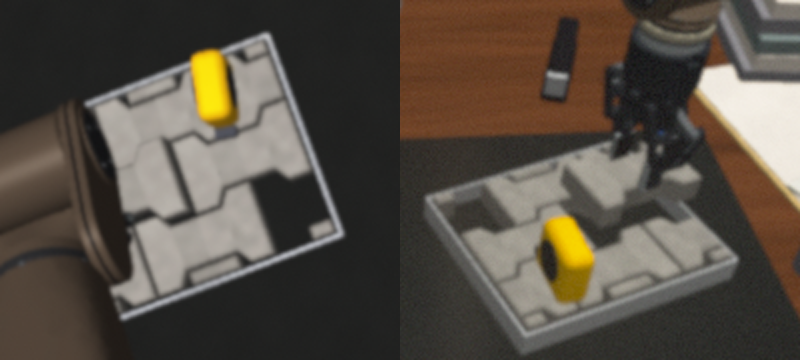

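{"op": "send_rows", "data": {
  "plan": [0.1, 0.3, 0, 4.6, -1.1, 6, 0, 0, 0, 0, 0, 0, 0, 0]
}}

```text
time: 6.43
tool_pos: [0.53, 0.3133, 0.107]
tcp_rot: [3.14, -0.002, 1.921]
wrist_force: [-0.8, 0.1, -6.2]
opening: 0.0451
grip_force: 66.1
```

```bash
cat > ms.py <<'E'
from pl import *
def grab(k):
    for c in('top','scene'):
        a,d=camera(c);np.savez(f'{c}{k}.npz',p=a,d=d)
def heldpts(k,cam,ztop,tol=.006):
    d=np.load(f'{cam}{k}.npz')['d'];v,u=np.mgrid[150:370,100:560];dd=d[150:370,100:560].ravel();ok=dd>0
    X=unproj(cam,np.c_[u.ravel(),v.ravel()][ok],dd[ok]);return X[abs(X[:,2]-ztop)<tol]
E
python3 - <<'E'
from ms import *
p,R=cur();s=sense();print(s['time'],p,R.as_euler('xyz'),np.round(s['joints'],3))
grab(3);zt=p[2]-.0152
for c in('top','scene'):
    X=heldpts(3,c,zt);Y=R.inv().apply(X-p)*1e3;Y=Y[(abs(Y[:,0])<75)&(abs(Y[:,1])<50)]
    print(c,len(Y),'z',np.percentile(Y[:,2],[5,25,50,75,95]).round(1))
    for lo in range(-75,75,10):
        q=Y[(Y[:,0]>=lo)&(Y[:,0]<lo+10)]
        if len(q)>3: print(lo,len(q),'y',np.percentile(q[:,1],[2,98]).round(1),'z',np.median(q[:,2]).round(1))
    e=Y[(abs(Y[:,1])<30)];print('x ext',np.percentile(e[:,0],[1,2,98,99]).round(1))
E
```

```text
6.4333 [0.52998802 0.31331727 0.10701431] [ 3.13997617e+00 -1.81325897e-03  1.92128354e+00] [0.369 0.318 1.83  0.002 0.992 0.017]
top 895 z [12.3 14.6 16.2 17.7 19.7]
-65 163 y [-38.3  35.5] z 16.5
-55 193 y [-38.7  35.3] z 16.2
-45 188 y [-38.3  33.8] z 16.0
-35 135 y [-28.4  26.1] z 16.4
-25 121 y [-24.4  21.4] z 15.9
-15 94 y [-32.8  19.9] z 16.0
x ext [-62.5 -62.   -8.7  -7.5]
scene 860 z [14.8 16.6 17.5 18.5 20. ]
-75 8 y [-33.5  30.5] z 18.7
-65 133 y [-37.2  35.9] z 17.8
-55 112 y [-36.3  35.5] z 17.4
-45 100 y [-34.1  34.5] z 17.4
-35 73 y [-23.9  25.2] z 17.2
-25 67 y [-22.6  22.7] z 17.5
-15 100 y [-36.2  31.6] z 16.8
-5 69 y [-25.5  33.6] z 17.0
5 38 y [-25.8   0.6] z 17.4
15 23 y [-22.3  22.3] z 18.5
25 46 y [-35.5  36.2] z 18.2
35 42 y [-39.6  35.9] z 17.5
45 37 y [-24.8  36.5] z 17.5
55 12 y [14.7 37. ] z 19.0
x ext [-64.9 -64.   51.7  53.7]
```

```bash
cat > rel.py <<'E'
from ms import *
from fit import *
def sym(p): p=np.array(p);return np.vstack([p,(p*[1,-1])[::-1]])
GL=sym([[-.0655,-.0415],[-.0365,-.0415],[-.0255,-.0265],[.0255,-.0265],[.0365,-.0415],[.0655,-.0415]])
GH=sym([[-.0335,-.0415],[-.0044,-.0415],[.0056,-.0265],[.0335,-.0265]])
def heights(k,cam,r):
    d=np.load(f'{cam}{k}.npz')['d'];v,u=np.mgrid[r[1]:r[1]+r[3],r[0]:r[0]+r[2]];dd=d[v,u].ravel().copy();bad=dd<=0;dd[bad]=1
    X=unproj(cam,np.c_[u.ravel(),v.ravel()],dd);X[bad]=np.nan;return X.reshape(r[3],r[2],3)
def wfit(cam,poly,z,mask,wt,r,p0):
    def L(p):
        R=Ro.from_euler('z',p[2]).as_matrix();m=render(cam,poly,0,0,R,np.array([p[0],p[1],z]),r)
        return (wt*(m-cv2.GaussianBlur(mask.astype(np.float32),(0,0),.7))**2).sum()
    p0=np.array(p0,float);sx=np.vstack([p0,p0+[.005,0,0],p0+[0,.005,0],p0+[0,0,.04]])
    q=minimize(L,p0,method='Nelder-Mead',options=dict(initial_simplex=sx,maxiter=300,xatol=1e-5,fatol=1e-3));return q.x,q.fun
def roi(cam,c,m):
    uv=proj(cam,c)[0];return (int(uv[0]-m),int(uv[1]-m),2*m,2*m)
def gapfit(cam,poly,c,yaw,k=0):
    r=roi(cam,c,55 if len(poly)>8 else 32);X=heights(k,cam,r)
    mask=X[...,2]<.033
    # only within 9 mm of the nominal polygon
    w=cv2.dilate((render(cam,poly,0,0,Ro.from_euler('z',yaw).as_matrix(),np.array([c[0],c[1],.038]),r)>.3).astype(np.uint8),np.ones((9,9)))
    return wfit(cam,poly,.038,mask,w,r,[c[0],c[1],yaw])
def heldfit(cam,k,poly,p,R,ztop,yaw,sel):
    """sel(Y): weight from tool-frame coordinates (m)"""
    c=np.array([p[0],p[1],ztop]);r=roi(cam,c,60);X=heights(k,cam,r);mask=X[...,2]>ztop-.007
    v,u=np.mgrid[r[1]:r[1]+r[3],r[0]:r[0]+r[2]]
    # pixel rays cut with the plane z=ztop
    A=unproj(cam,np.c_[u.ravel(),v.ravel()],np.full(u.size,.5));B=unproj(cam,np.c_[u.ravel(),v.ravel()],np.full(u.size,1.))
    Q=A+(B-A)*((ztop-A[:,2])/(B-A)[:,2])[:,None];Y=R.inv().apply(Q-p).reshape(r[3],r[2],3)
    return wfit(cam,poly,ztop,mask,sel(Y).astype(np.float32),r,[p[0],p[1],yaw])
E
python3 - <<'E'
from rel import *
p,R=cur();Rp=Ro.from_euler('z',PY)
gl=PAN+Rp.apply([0,.064,.036]);gh=PAN+Rp.apply([-.065,-.096,.036])
for cam in('top','scene'):
    a,fa=gapfit(cam,GL,gl,PY+np.pi/2);b,fb=gapfit(cam,GH,gh,PY-np.pi/2)
    h,fh=heldfit(cam,3,LP,p,R,p[2]-.0165,PY-np.pi/2,lambda Y:(Y[...,0]<-.018)&(Y[...,0]>-.08)&(abs(Y[...,1])<.055)&((Y[...,0]<-.03)|(abs(Y[...,1])<.03)))
    T=R.inv().apply([a[0]-h[0],a[1]-h[1],0])*1e3
    print(cam,'gapL',a.round(4),round(fa),'gapH',b.round(4),round(fb),'held',h.round(4),round(fh),'move tool',T.round(1),'turn',np.degrees(a[2]-np.pi-h[2]).round(2))
    D=Rp.inv().apply([b[0]-a[0],b[1]-a[1],0])*1e3;print('  gapH-gapL in panel',D.round(1))
E
```

```text
top gapL [0.53   0.3137 1.9185] 245 gapH [ 0.5249  0.1359 -1.1641] 233 held [ 0.5287  0.3115 -1.2228] 5 move tool [1.7 2.  0. ] turn -0.02
  gapH-gapL in panel [ -65.9 -165.3    0. ]
scene gapL [0.5337 0.3139 1.9075] 270 gapH [ 0.5283  0.1324 -1.1555] 214 held [ 0.5341  0.3078 -1.2091] 3 move tool [5.8 1.8 0. ] turn -1.43
  gapH-gapL in panel [ -67.5 -168.6    0. ]
```

```bash
cat > rel2.py <<'E'
from rel import *
def wfit2(cam,fun,mask,wt,r,p0):
    B=cv2.GaussianBlur(mask.astype(np.float32),(0,0),.7);L=lambda p:(wt*(fun(p)-B)**2).sum()
    p0=np.array(p0,float);sx=np.vstack([p0,p0+[.005,0,0],p0+[0,.005,0],p0+[0,0,.04]])
    q=minimize(L,p0,method='Nelder-Mead',options=dict(initial_simplex=sx,maxiter=300,xatol=1e-5,fatol=1e-3));return q.x,q.fun
def M(p,z): return Ro.from_euler('z',p[2]).as_matrix(),np.array([p[0],p[1],z])
def gapfit(cam,poly,c,yaw,k=0,thr=.024):
    r=roi(cam,c,55 if len(poly)>8 else 34);X=heights(k,cam,r);mask=X[...,2]<thr
    f=lambda p:np.minimum(render(cam,poly,0,0,*M(p,.038),r),render(cam,poly,0,0,*M(p,thr),r))
    w=cv2.dilate((f([c[0],c[1],yaw])>.3).astype(np.uint8),np.ones((9,9)))
    return wfit2(cam,f,mask,w,r,[c[0],c[1],yaw])
def heldfit(cam,k,poly,p,R,ztop,yaw,sel,dz=.006):
    c=np.array([p[0],p[1],ztop]);r=roi(cam,c,60);X=heights(k,cam,r);mask=X[...,2]>ztop-dz
    v,u=np.mgrid[r[1]:r[1]+r[3],r[0]:r[0]+r[2]];uv=np.c_[u.ravel(),v.ravel()]
    A=unproj(cam,uv,np.full(u.size,.5));B=unproj(cam,uv,np.full(u.size,1.))
    Q=A+(B-A)*((ztop-A[:,2])/(B-A)[:,2])[:,None];Y=R.inv().apply(Q-p).reshape(r[3],r[2],3)
    return wfit2(cam,lambda q:render(cam,poly,-dz,0,*M(q,ztop),r),mask,sel(Y).astype(np.float32),r,[p[0],p[1],yaw])
def report(k,poly,gp,gc,gyaw,ztop,sel):
    p,R=cur()
    for cam in('top','scene'):
        a,fa=gapfit(cam,gp,gc,gyaw)
        h,fh=heldfit(cam,k,poly,p,R,ztop,PY-np.pi/2,sel)
        T=R.inv().apply([a[0]-h[0],a[1]-h[1],0])*1e3
        print(cam,'gap',a.round(4),round(fa),'held',h.round(4),round(fh),'held in tool',(R.inv().apply([*h[:2],p[2]]-p)*1e3).round(1),'move tool',T.round(1),'turn',((np.degrees(a[2]-h[2])+90)%180-90).round(2))
gl=PAN+Ro.from_euler('z',PY).apply([0,.064,.036]);gh=PAN+Ro.from_euler('z',PY).apply([-.065,-.096,.036])
E
python3 - <<'E'
from rel2 import *
p,R=cur()
for dz in(.006,.01):
  report(3,LP,GL,gl,PY+np.pi/2,p[2]-.0165,lambda Y:(Y[...,0]<-.018)&(Y[...,0]>-.085)&(abs(Y[...,1])<.055)&((Y[...,0]<-.03)|(abs(Y[...,1])<.03)))
  break
for cam in('top','scene'): print(cam,gapfit(cam,GH,gh,PY-np.pi/2),gapfit(cam,GL,gl,PY+np.pi/2,thr=.018))
E
```

```text
top gap [0.531  0.3129 1.9244] 156 held [ 0.5281  0.3126 -1.2167] 9 held in tool [ 0.3 -2.7 -0. ] move tool [-0.7  2.8  0. ] turn -0.03
scene gap [0.5333 0.3105 1.9037] 124 held [ 0.5299  0.3106 -1.2019] 14 held in tool [-2.2 -1.7 -0. ] move tool [-1.3  3.1  0. ] turn -2.06
top (array([ 0.52507562,  0.13845432, -1.18039927]), np.float64(189.62596130371094)) (array([0.53084757, 0.31304128, 1.92338039]), np.float64(119.12047576904297))
scene (array([ 0.52779351,  0.13714816, -1.20689523]), np.float64(51.1319694519043)) (array([0.53290653, 0.31061011, 1.90278047]), np.float64(75.84916687011719))
```

{"op": "send_rows", "data": {
  "plan": [0, 0, 0, -1, 2.9, 9, 0, 0, 0, 0, 0, 0, 9, 0, 0, 0, 0, 0, 0, 0, 0]
}}

```text
time: 6.78
tool_pos: [0.5335, 0.313, 0.0877]
tcp_rot: [-3.142, -0.001, 1.921]
wrist_force: [-1.8, -0.3, -7.8]
opening: 0.0448
grip_force: 66.1
```

Run:
```python
from rel2 import *
p,R=cur();s=sense();print(s['time'],p,R.as_euler('xyz'),s['wrist_force']);grab(4)
report(4,LP,GL,gl,PY+np.pi/2,p[2]-.0165,lambda Y:(Y[...,0]<-.018)&(Y[...,0]>-.085)&(abs(Y[...,1])<.055)&((Y[...,0]<-.03)|(abs(Y[...,1])<.03)))
a=np.load('top4.npz')['p'][215:345,150:300];b=np.load('scene4.npz')['p'][160:290,380:530]
save(np.hstack([cv2.resize(a,(400,346),interpolation=2),cv2.resize(b,(400,346),interpolation=2)]),'g4.png')
```

```text
6.7833 [0.53351827 0.31299263 0.08765543] [-3.14152005e+00 -9.95583864e-04  1.92119977e+00] [-1.79627192 -0.30749075 -7.82029053]
top gap [0.531  0.3129 1.9244] 156 held [ 0.5319  0.3123 -1.2192] 7 held in tool [-0.2 -2.4 -0. ] move tool [ 0.9 -0.6  0. ] turn 0.11
scene gap [0.5333 0.3105 1.9037] 124 held [ 0.5335  0.3109 -1.2237] 10 held in tool [-2.1 -1.4 -0. ] move tool [-0.3 -0.3 -0. ] turn -0.81
```

View pics/g4.png

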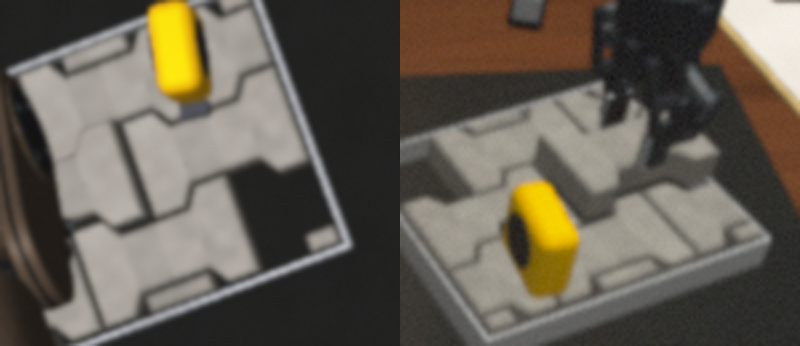

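Aligned within 1 mm: the paver's end edges are parallel to the gap, at crop (130,170) left and (580,190) right. I'll insert it now.

{"op": "send_rows", "data": {
  "plan": [0, 0, 0, 0.3, -0.4, 6, 0, 0, 0, 0, 0, 0, 4, 0, 0, 0, 0, 0, 0, 0, 0]
}}

```text
time: 7.13
tool_pos: [0.5346, 0.3139, 0.0804]
tcp_rot: [3.137, -0.001, 1.921]
wrist_force: [0.0, -0.0, -7.1]
opening: 0.045
grip_force: 66.2
```

{"op": "send_rows", "data": {
  "plan": [0, 0, 0, 0, 0, 4, 0, 0, 0, 0, 0, 0, 3, 0, 0, 0, 0, 0, 0, 0, 0]
}}

```text
time: 7.38
tool_pos: [0.5336, 0.3136, 0.0717]
tcp_rot: [3.14, -0.001, 1.921]
wrist_force: [0.4, -0.1, -6.6]
opening: 0.0448
grip_force: 66.1
```

{"op": "send_rows", "data": {
  "plan": [0, 0, 0, 0, 0, 3, 0, 0, 0, 0, 0, 0, 3, 0, 0, 0, 0, 0, 0, 0, 0]
}}

```text
time: 7.63
tool_pos: [0.534, 0.3138, 0.0663]
tcp_rot: [3.139, -0.001, 1.921]
wrist_force: [-0.2, 0.4, -7.3]
opening: 0.0447
grip_force: 66.1
```

{"op": "send_rows", "data": {
  "plan": [0, 0, 0, 0, 0, 1.5, 0, 0, 0, 0, 0, 0, 1, 0, 0, 0, 0, 0, 0, 0, 0]
}}

```text
time: 7.88
tool_pos: [0.5344, 0.3139, 0.0646]
tcp_rot: [3.138, -0.001, 1.921]
wrist_force: [-0.3, 0.8, -6.5]
opening: 0.0449
grip_force: 66.2
```

{"op": "send_rows", "data": {
  "plan": [0, 0, 0, 0, 0, 1.5, 0, 0, 0, 0, 0, 0, 1.5, 0, 0, 0, 0, 0, 0, 0, 0]
}}

```text
time: 8.13
tool_pos: [0.5343, 0.3139, 0.0614]
tcp_rot: [3.138, -0.001, 1.921]
wrist_force: [0.1, -1.3, -7.9]
opening: 0.0444
grip_force: 66.2
```

{"op": "send_rows", "data": {
  "plan": [0, 0, 0, 0, 0, 1.5, 0, 0, 0, 0, 0, 0, 1, 0, 0, 0, 0, 0, 0, 0, 0]
}}

```text
time: 8.38
tool_pos: [0.5346, 0.314, 0.061]
tcp_rot: [3.138, -0.001, 1.922]
wrist_force: [-5.2, -2.3, 2.9]
opening: 0.0445
grip_force: 72.1
```

{"op": "send_rows", "data": {
  "plan": [0, 0, 0, 0, 0, -2.5, 0, 0, 0, 0, 0, 0, 0, 0, 0, 0, 0, 0, 0, 0, 1, 0, 0, 0, 0, 0, 0, 1, 0, 0, 0, 0, 0, 0, 1]
}}

```text
time: 8.8
tool_pos: [0.5358, 0.3145, 0.0631]
tcp_rot: [3.134, -0.001, 1.921]
wrist_force: [0.3, -0.3, 1.2]
opening: 0.0786
grip_force: 0.0
```

{"op": "send_rows", "data": {
  "plan": [0, 0, 0, 0, 0, 0, 1, 0, 0, 0, 0, 0, 0, 1, 0, 0, 0, 0, 0, 0, 1, 0, 0, 0, 0, 0, -20, 1, 0, 0, 0, 0, 0, -35, 1]
}}

```text
time: 9.22
tool_pos: [0.5311, 0.3125, 0.1123]
tcp_rot: [-3.135, -0.001, 1.921]
wrist_force: [1.4, 1.1, -0.9]
opening: 0.0853
grip_force: 0.0
```

Run:
```python
from rel2 import *
p,R=cur();s=sense();print(s['time'],p,R.as_euler('xyz'),s['wrist_force'],s['opening']);grab(5)
Rp=Ro.from_euler('z',PY)
for cam in('top','scene'):
    d=np.load(cam+'5.npz')['d']
    def hz(u,w):
        q=gl+Rp.apply([w,u,0]);q[2]=.038;uv=np.round(proj(cam,q)[0]).astype(int);v,x=np.mgrid[uv[1]-1:uv[1]+2,uv[0]-1:uv[0]+2]
        return round(1e3*np.median(unproj(cam,np.c_[x.ravel(),v.ravel()],d[v,x].ravel())[:,2]),1)
    for u in(-.1,-.08,-.05,-.03,-.01,.01,.03,.05): print(cam,u,[hz(u,w) for w in(-.02,0,.02)])
b=np.load('scene5.npz')['p'][170:300,355:525]
save(cv2.resize(b,(680,520),interpolation=2),'g5.png')
```

```text
9.2167 [0.53108395 0.31249975 0.11230314] [-3.13542583e+00 -9.72106756e-04  1.92131529e+00] [ 1.41442207  1.08902024 -0.8579859 ] 0.08528827713882049
top -0.1 [np.float64(38.5), np.float64(39.2), np.float64(38.9)]
top -0.08 [np.float64(38.3), np.float64(39.3), np.float64(38.1)]
top -0.05 [np.float64(38.9), np.float64(37.1), np.float64(38.3)]
top -0.03 [np.float64(37.2), np.float64(38.6), np.float64(36.7)]
top -0.01 [np.float64(36.8), np.float64(38.3), np.float64(38.9)]
top 0.01 [np.float64(331.5), np.float64(333.6), np.float64(333.8)]
top 0.03 [np.float64(402.0), np.float64(397.8), np.float64(395.7)]
top 0.05 [np.float64(422.0), np.float64(419.3), np.float64(410.6)]
scene -0.1 [np.float64(36.9), np.float64(100.5), np.float64(101.0)]
scene -0.08 [np.float64(35.5), np.float64(103.3), np.float64(102.6)]
scene -0.05 [np.float64(36.5), np.float64(36.8), np.float64(36.5)]
scene -0.03 [np.float64(33.5), np.float64(36.5), np.float64(37.2)]
scene -0.01 [np.float64(31.5), np.float64(35.6), np.float64(36.6)]
scene 0.01 [np.float64(31.7), np.float64(37.1), np.float64(35.1)]
scene 0.03 [np.float64(36.2), np.float64(37.0), np.float64(36.3)]
scene 0.05 [np.float64(36.0), np.float64(36.2), np.float64(36.4)]
```

View pics/g5.png

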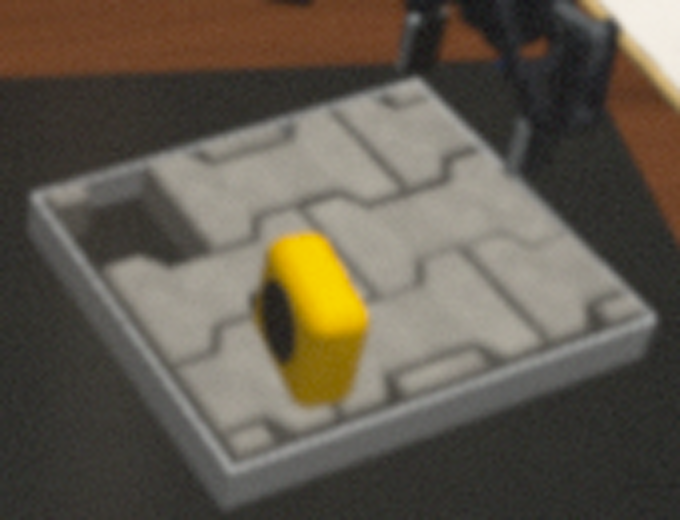

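Run:
```python
from pl import *
p,R=cur()
c=np.array([.506,-.2414,.0605])+RP.apply([.017,0,0]);n=RP.apply([0,0,1])
p,R=rows(p,R,np.array([.52,.10,.22]),down(150),1)
p,R=rows(p,R,c+n*.09,RPICK,1,da=5.)
```

```text
[0.1, 0.0, -5.7, -28.0, -12.8, -14.1, 1.0, 0.1, 0.0, -5.7, -26.6, -15.5, -14.0, 1.0, 0.1, 0.1, -5.7, -24.9, -18.1, -14.1, 1.0, 0.1, 0.0, -5.7, -23.0, -20.5, -14.0, 1.0, 0.2, 0.1, -5.7, -20.8, -22.7, -14.0, 1.0]
[0.1, 0.0, -5.7, -18.4, -24.7, -13.9, 1.0, 0.2, 0.1, -5.7, -15.9, -26.4, -14.0, 1.0]
end [0.52 0.1  0.22] [-3.141e+00 -1.000e-03  2.618e+00]
[-0.7, -3.0, -2.5, -13.1, -31.5, 7.3, 1.0, -0.7, -2.9, -2.4, -11.4, -32.2, 7.6, 1.0, -0.6, -3.0, -2.5, -9.5, -32.7, 7.7, 1.0, -0.7, -2.9, -2.4, -7.8, -33.2, 7.8, 1.0, -0.6, -3.0, -2.5, -5.9, -33.5, 7.8, 1.0]
[-0.7, -2.9, -2.4, -4.1, -33.9, 7.6, 1.0, -0.6, -3.0, -2.5, -2.3, -34.1, 7.4, 1.0, -0.7, -2.9, -2.4, -0.4, -34.2, 7.1, 1.0, -0.6, -3.0, -2.5, 1.4, -34.2, 6.7, 1.0, -0.7, -2.9, -2.4, 3.2, -34.3, 6.2, 1.0]
end [ 0.4758 -0.2388  0.147 ] [3.141 0.523 3.056]
```

{"op": "send_rows", "data": {
  "plan": [0, 0, -5.7, -28, -13, -14, 1, 0, 0, -5.7, -26.5, -15.5, -14, 1, 0, 0, -5.7, -25, -18, -14, 1, 0, 0, -5.7, -23, -20.5, -14, 1, 0, 0, -5.7, -21, -22.5, -14, 1]
}}

```text
time: 9.73
tool_pos: [0.5217, 0.159, 0.1868]
tcp_rot: [3.137, 0.001, 2.424]
wrist_force: [0.6, -0.9, -0.1]
opening: 0.0855
grip_force: 0.0
```

{"op": "send_rows", "data": {
  "plan": [0, 0, -5.7, -18.5, -24.5, -14, 1, 0, 0, -5.7, -16, -26.5, -14, 1, -0.7, -3, -2.5, -13, -31.5, 7, 1, -0.7, -3, -2.5, -11.5, -32, 7, 1, -0.6, -3, -2.5, -9.5, -32.5, 7, 1]
}}

```text
time: 10.15
tool_pos: [0.5043, -0.0041, 0.1941]
tcp_rot: [3.113, 0.166, 2.749]
wrist_force: [-0.0, 0.3, 0.1]
opening: 0.0857
grip_force: 0.0
```

{"op": "send_rows", "data": {
  "plan": [-0.7, -3, -2.4, -8, -33, 7, 1, -0.6, -3, -2.5, -6, -33.5, 7, 1, -0.7, -3, -2.4, -4, -34, 7, 1, -0.6, -3, -2.5, -2.5, -34, 7, 1, 0, 0, 0, 0, 0, 0, 1]
}}

```text
time: 10.57
tool_pos: [0.4848, -0.1402, 0.1653]
tcp_rot: [3.114, 0.373, 2.91]
wrist_force: [0.3, -0.6, -1.1]
opening: 0.0857
grip_force: 0.0
```

```bash
cat > half.py <<'E'
from pl import *
p,R=cur();s=sense();print(s['time'],p,R.as_euler('xyz').round(3),np.round(s['joints'],3))
c=np.array([.506,-.2414,.0605])+RP.apply([.017,0,0]);n=RP.apply([0,0,1])
print('in paver grasp frame',(RP.inv().apply(p-c)*1e3).round(1))
rows(p,R,c+n*float(sys.argv[1]),RPICK,1,da=5.)
E
python3 half.py .09
```

```text
10.5667 [ 0.4848449  -0.14023253  0.16528775] [3.114 0.373 2.91 ] [-0.546 -0.17   2.262  0.214  0.713 -2.03 ]
in paver grasp frame [  9.7  99.  105.6]
[-0.7, -2.8, -2.5, -2.1, -32.9, 6.5, 1.0, -0.7, -2.9, -2.6, -0.3, -33.0, 6.1, 1.0, -0.6, -2.8, -2.6, 1.5, -33.0, 5.7, 1.0]
end [ 0.4758 -0.2388  0.1469] [-3.14   0.523  3.057]
```

{"op": "send_rows", "data": {
  "plan": [-0.7, -2.8, -2.5, -2, -25, 4, 1, -0.7, -2.8, -2.5, -0.5, -25, 4, 1, -0.7, -2.8, -2.5, 1, -25, 4, 1, 0, 0, 0, 1, -24, 4, 1, 0, 0, 0, 0, 0, 0, 1]
}}

```text
time: 10.98
tool_pos: [0.4797, -0.2329, 0.1513]
tcp_rot: [3.134, 0.512, 3.043]
wrist_force: [0.8, 0.7, -0.2]
opening: 0.0851
grip_force: 0.0
```

```bash
python3 half.py .07
```

```text
10.9833 [ 0.47966641 -0.23287513  0.15133382] [3.134 0.512 3.043] [-0.779 -0.101  2.259  0.545  0.65  -2.637]
in paver grasp frame [ 5.1  6.2 92.1]
[0.0, -0.7, -0.6, 4.7, -6.3, 22.2, 1.0]
end [ 0.4858 -0.2397  0.1296] [3.14  0.524 3.055]
```

{"op": "send_rows", "data": {
  "plan": [0, -0.6, -0.6, 4, -5, 14, 1, 0, 0, 0, 0, 0, 10, 1, 0, 0, 0, 0, 0, 0, 1, 0, 0, 0, 0, 0, 0, 1]
}}

```text
time: 11.32
tool_pos: [0.488, -0.2344, 0.1283]
tcp_rot: [3.138, 0.521, 3.06]
wrist_force: [-0.9, -0.0, 0.3]
opening: 0.0852
grip_force: 0.0
```

```bash
python3 half.py .05
```

```text
11.3167 [ 0.48798699 -0.23443084  0.12834166] [3.138 0.521 3.06 ] [-0.772 -0.041  2.255  0.603  0.599 -2.71 ]
in paver grasp frame [ 0.9  5.4 68. ]
[0.3, -0.1, 0.2, 0.8, -5.5, 18.0, 1.0]
end [ 0.4958 -0.2405  0.1123] [3.141 0.523 3.056]
```

{"op": "send_rows", "data": {
  "plan": [0, 0, 0, 0.5, -5, 10, 1, 0, 0, 0, 0, 0, 8, 1, 0, 0, 0, 0, 0, 0, 1, 0, 0, 0, 0, 0, 0, 1]
}}

```text
time: 11.65
tool_pos: [0.4961, -0.2404, 0.1128]
tcp_rot: [3.139, 0.522, 3.06]
wrist_force: [0.1, -0.1, 0.7]
opening: 0.0855
grip_force: 0.0
```

```bash
python3 half.py .029
```

```text
11.65 [ 0.49610036 -0.24042958  0.11275628] [3.139 0.522 3.06 ] [-0.769  0.012  2.239  0.635  0.567 -2.746]
in paver grasp frame [ 0.5  0.1 50.2]
[0.3, -0.1, 0.2, 0.5, -0.2, 21.2, 1.0]
end [ 0.5062 -0.2414  0.0941] [-3.141  0.524  3.056]
```

{"op": "send_rows", "data": {
  "plan": [0, 0, 0, 0.3, -0.2, 11, 1, 0, 0, 0, 0, 0, 10, 1, 0, 0, 0, 0, 0, 0, 1, 0, 0, 0, 0, 0, 0, 1]
}}

```text
time: 11.98
tool_pos: [0.5061, -0.2417, 0.0945]
tcp_rot: [3.139, 0.522, 3.06]
wrist_force: [0.3, 0.3, -0.1]
opening: 0.0853
grip_force: 0.0
```

```bash
python3 half.py .029; python3 -c "
from ms import *
grab(6);print(sense()['wrist_force'])
a=np.load('top6.npz')['p'][230:340,390:500];b=np.load('scene6.npz')['p'][170:280,170:280]
save(np.hstack([cv2.resize(a,(400,400),interpolation=2),cv2.resize(b,(400,400),interpolation=2)]),'g6.png')"
```

```text
11.9833 [ 0.50611901 -0.24167118  0.09452356] [3.139 0.522 3.06 ] [-0.756  0.069  2.223  0.671  0.528 -2.777]
in paver grasp frame [ 0.1 -0.3 29.4]
[0.2, -0.1, 0.2, 0.1, 0.3, 0.4, 1.0]
end [ 0.5063 -0.2414  0.0941] [3.141 0.524 3.056]
[ 0.11252187  0.72873707 -0.11941168]
```

View pics/g6.png

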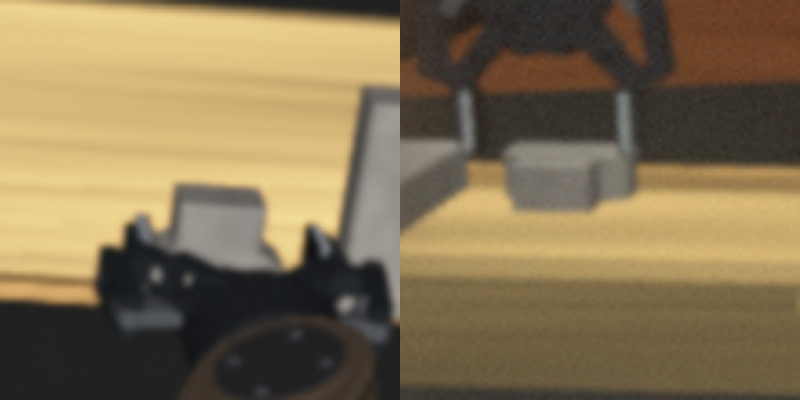

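{"op": "send_rows", "data": {
  "plan": [0, 0, 0, 0, 0, 0.5, 0, 0, 0, 0, 0, 0, 0, 0, 0, 0, 0, 0, 0, 0, 0, 0, 0, 0, 0, 0, 0, 0, 0, 0, 0, 0, 0, 0, 0]
}}

```text
time: 12.5
tool_pos: [0.5063, -0.242, 0.0948]
tcp_rot: [3.139, 0.523, 3.06]
wrist_force: [-6.2, 2.4, 6.4]
opening: 0.0452
grip_force: 59.9
```

{"op": "send_rows", "data": {
  "plan": [0, 0, 0, 0, 0, 0, 0, 0, 0, 0, -1, 0, -10, 0, 0, 0, 0, -1, 0, -25, 0, 0, 0, 0, 0, 0, -30, 0, 0, 0, 0, 0, 0, -20, 0]
}}

```text
time: 12.92
tool_pos: [0.4649, -0.2385, 0.1694]
tcp_rot: [3.139, 0.522, 3.06]
wrist_force: [0.5, -1.0, -2.1]
opening: 0.0451
grip_force: 63.0
```

```bash
cat > tr.py <<'E'
from pl import *
p,R=cur();s=sense();print(s['time'],p,R.as_euler('xyz').round(3),np.round(s['joints'],3),np.round(s['wrist_force'],1),s['opening'],s['grip_force'])
# robot-frame gap centre: long went home with TCP (.534,.3138); half paver centre lies 17 mm along tool x from TCP (paver x=-tool x)
Rp=Ro.from_euler('z',PY);g=np.array([.534,.3138,0])+Rp.apply([-.065,-.160,0]);t=g+Rp.apply([0,-.017,0])
print('place TCP',t.round(4))
if sys.argv[1]=='a':
    p,R=rows(p,R,np.array([.49,-.06,.21]),down(150),0,da=6.,ds=30.)
    p,R=rows(p,R,t+[0,0,.125],down(110.1),0,da=6.,ds=30.)
else: rows(p,R,t+[0,0,float(sys.argv[1])],down(110.1),0,da=6.)
E
python3 tr.py a
```

```text
12.9167 [ 0.46485759 -0.23851608  0.1693957 ] [3.139 0.522 3.06 ] [-0.818 -0.158  2.273  0.547  0.702 -2.673] [ 0.5 -1.  -2.1] 0.04506247613034356 62.974244356155396
place TCP [0.5338 0.1252 0.    ]
[1.0, 4.2, 3.5, -4.2, 25.7, -4.2, 0.0, 1.0, 4.2, 3.5, -2.3, 25.9, -4.9, 0.0, 0.9, 4.2, 3.5, -0.3, 25.8, -5.5, 0.0, 0.9, 4.2, 3.6, 1.7, 25.7, -5.8, 0.0, 1.0, 4.2, 3.6, 3.7, 25.4, -6.0, 0.0]
[0.9, 4.2, 3.5, 5.7, 25.0, -6.2, 0.0, 1.0, 4.2, 3.6, 7.8, 24.6, -6.0, 0.0]
end [ 0.49   -0.0599  0.21  ] [-3.142 -0.     2.617]
[0.0, 0.0, 5.7, 7.8, 26.0, 12.1, 0.0, 0.0, 0.0, 5.7, 10.4, 25.2, 12.2, 0.0, 0.0, 0.0, 5.7, 12.8, 23.9, 12.1, 0.0, 0.0, 0.0, 5.7, 15.1, 22.6, 12.2, 0.0, 0.0, 0.0, 5.7, 17.3, 21.0, 12.1, 0.0]
[0.0, 0.0, 5.7, 19.3, 19.1, 12.2, 0.0, 0.0, 0.0, 5.7, 21.1, 17.2, 12.1, 0.0]
end [0.5338 0.1252 0.125 ] [-3.141 -0.     1.921]
```

{"op": "send_rows", "data": {
  "plan": [1, 4.2, 3.5, -4, 25.5, -5, 0, 1, 4.2, 3.5, -2, 26, -5, 0, 1, 4.2, 3.5, 0, 26, -5.5, 0, 1, 4.2, 3.5, 2, 25.5, -6, 0, 1, 4.2, 3.5, 4, 25.5, -6, 0]
}}

```text
time: 13.33
tool_pos: [0.4747, -0.1286, 0.1921]
tcp_rot: [3.111, 0.2, 2.788]
wrist_force: [-0.6, 0.3, -2.9]
opening: 0.0451
grip_force: 62.9
```

{"op": "send_rows", "data": {
  "plan": [1, 4.2, 3.5, 6, 25, -6, 0, 1, 4.2, 3.5, 8, 24.5, -6, 0, 0, 0, 5.7, 8, 26, 10, 0, 0, 0, 5.7, 10.5, 25, 10, 0, 0, 0, 5.7, 13, 24, 10, 0]
}}

```text
time: 13.75
tool_pos: [0.4944, 0.0035, 0.1725]
tcp_rot: [3.113, 0.048, 2.369]
wrist_force: [-0.1, -0.4, -2.8]
opening: 0.0449
grip_force: 62.9
```

{"op": "send_rows", "data": {
  "plan": [0, 0, 5.7, 15, 22.5, 10, 0, 0, 0, 5.7, 17.5, 21, 10, 0, 0, 0, 5.7, 19.5, 19, 10, 0, 0, 0, 5.7, 21, 17, 10, 0, 0, 0, 0, 0, 0, 0, 0]
}}

```text
time: 14.17
tool_pos: [0.5137, 0.1121, 0.1299]
tcp_rot: [3.1, 0.03, 1.976]
wrist_force: [-1.3, 0.2, -2.6]
opening: 0.0452
grip_force: 63.0
```

```bash
python3 tr.py .108
```

```text
14.1667 [0.51374648 0.1120517  0.12987571] [3.1   0.03  1.976] [ 0.027  0.081  2.064 -0.016  0.948 -0.369] [-1.3  0.2 -2.6] 0.04523190602565803 62.97101140022278
place TCP [0.5338 0.1252 0.    ]
[2.4, 1.7, 3.1, 4.9, 22.7, 22.7, 0.0]
end [0.5338 0.1253 0.108 ] [ 3.141 -0.     1.922]
```

{"op": "send_rows", "data": {
  "plan": [2.4, 1.7, 3.1, 5, 22.5, 10, 0, 0, 0, 0, 0, 0, 11, 0, 0, 0, 0, 0, 0, 0, 0, 0, 0, 0, 0, 0, 0, 0]
}}

```text
time: 14.5
tool_pos: [0.5336, 0.1214, 0.1115]
tcp_rot: [3.141, 0.002, 1.923]
wrist_force: [-0.1, -0.4, -1.9]
opening: 0.0451
grip_force: 63.0
```

```bash
cat > mh.py <<'E'
from rel2 import *
k=int(sys.argv[1]);p,R=cur();s=sense();print(s['time'],p,R.as_euler('xyz').round(3),np.round(s['wrist_force'],1));grab(k)
HT=HP@np.diag([1,1]) # paver x=-tool x ; stub centre 17 mm
for cam in('top','scene'):
    X=heldpts(k,cam,p[2]-.0165,.012);Y=R.inv().apply(X-p)*1e3
    q=Y[(Y[:,0]>18)&(Y[:,0]<46)&(abs(Y[:,1])<36)]
    if len(q)>10:
        A=np.c_[q[:,0]-17,q[:,1],np.ones(len(q))];f=np.linalg.lstsq(A,q[:,2],rcond=None)[0];print(cam,len(q),'z at centre below TCP',f[2].round(1),'slopes deg x,y',np.degrees(f[:2]).round(1))
sel=lambda Y:(Y[...,0]>.014)&(Y[...,0]<.07)&(abs(Y[...,1])<.055)&((Y[...,0]>.024)|(abs(Y[...,1])<.03))
zt=p[2]-float(sys.argv[2]);tc=p+R.apply([.017,0,0])
for cam in('top','scene'):
    a,fa=gapfit(cam,GH,gh,PY-np.pi/2,thr=.02)
    r=heldfit
    h,fh=heldfit(cam,k,HP,p,R,zt,PY-np.pi/2,sel) if 0 else (None,None)
    c=np.array([tc[0],tc[1],zt]);ro=roi(cam,c,60);H=heights(k,cam,ro);mask=H[...,2]>zt-.006
    v,u=np.mgrid[ro[1]:ro[1]+ro[3],ro[0]:ro[0]+ro[2]];uv=np.c_[u.ravel(),v.ravel()]
    A=unproj(cam,uv,np.full(u.size,.5));B=unproj(cam,uv,np.full(u.size,1.));Q=A+(B-A)*((zt-A[:,2])/(B-A)[:,2])[:,None];Y=R.inv().apply(Q-p).reshape(ro[3],ro[2],3)
    h,fh=wfit2(cam,lambda q:render(cam,HP,-.006,0,*M(q,zt),ro),mask,sel(Y).astype(np.float32),ro,[tc[0],tc[1],PY-np.pi/2])
    print(cam,'gap',a.round(4),round(fa),'held',h.round(4),round(fh),'held in tool',(R.inv().apply([*h[:2],p[2]]-p)*1e3).round(1),'move tool',(R.inv().apply([a[0]-h[0],a[1]-h[1],0])*1e3).round(1),'turn',np.degrees(a[2]-h[2]).round(2))
E
python3 mh.py 7 .0165
```

```text
14.5 [0.53364499 0.12139103 0.11147331] [3.141e+00 2.000e-03 1.923e+00] [-0.1 -0.4 -1.9]
top 11 z at centre below TCP 30.9 slopes deg x,y [-19.1  32.7]
scene 119 z at centre below TCP 17.1 slopes deg x,y [-4.1  2. ]
top gap [ 0.5252  0.1389 -1.1819] 182 held [ 0.5173  0.1552 -1.2574] 552 held in tool [37.4 -3.7 -0.1] move tool [-18.1   1.8   0. ] turn 4.33
scene gap [ 0.5276  0.1371 -1.2273] 24 held [ 0.5015  0.1431 -1.7434] 62 held in tool [ 31.5 -22.7  -0.1] move tool [-14.7  22.4   0.1] turn 29.57
```

Run:
```python
from ms import *
p,R=cur()
X=heldpts(7,'scene',p[2]-.022,.022);Y=R.inv().apply(X-p)*1e3;Y=Y[(Y[:,0]>-35)&(Y[:,0]<70)&(abs(Y[:,1])<55)]
for lo in range(-35,70,5):
    q=Y[(Y[:,0]>=lo)&(Y[:,0]<lo+5)]
    if len(q)>2:print(lo,len(q),'y',np.percentile(q[:,1],[2,98]).round(1),'z',np.percentile(q[:,2],[10,50,90]).round(1))
b=np.load('scene7.npz')['p'][140:290,330:480]
save(cv2.resize(b,(600,600),interpolation=2),'g7.png')
```

```text
-20 66 y [-23.1  21.6] z [20.4 31.2 40.8]
-15 127 y [-29.3  26.9] z [ 7.6 19.1 39.1]
-10 80 y [-26.3  34.4] z [ 4.7 16.5 35.2]
-5 49 y [-26.2  34.8] z [ 3.3 16.2 33. ]
0 53 y [-26.5  34.4] z [ 4.3 16.1 37.3]
5 25 y [-27.3  23.2] z [ 8.8 16.7 40.2]
10 25 y [-24.8  26.7] z [18.6 33.1 42.1]
15 52 y [-29.7  34.5] z [17.7 25.9 39.4]
20 45 y [ 9.  37.4] z [16.8 19.6 38.4]
25 39 y [-25.9  37.7] z [16.5 18.7 37.2]
30 39 y [-29.  38.] z [16.8 18.8 36.6]
35 36 y [14.1 37.5] z [16.6 19.9 39.8]
40 36 y [10.7 38.2] z [17.1 21.4 37.9]
```

View pics/g7.png

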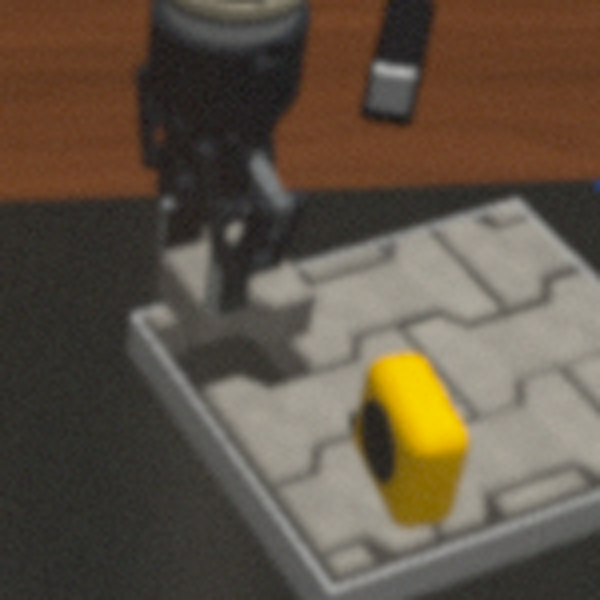

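```bash
cat > mh2.py <<'E'
from ms import *
k=int(sys.argv[1]);p,R=cur();s=sense();print(s['time'],p,R.as_euler('xyz').round(3),np.round(s['wrist_force'],1))
if len(sys.argv)>2: grab(k)
X=heldpts(k,'scene',p[2]-.022,.022);Y=R.inv().apply(X-p)*1e3
e=Y[(Y[:,0]>-24)&(Y[:,0]<-8)&(abs(Y[:,1])<18)&(Y[:,2]>21)&(Y[:,2]<42)]
A=np.c_[e[:,1],e[:,2]-30,np.ones(len(e))];f=np.linalg.lstsq(A,e[:,0],rcond=None)[0]
print('cut end: n',len(e),'x med',np.median(e[:,0]).round(1),'fit',f[2].round(1),'slope deg vs y,z',np.degrees(f[:2]).round(1))
t=Y[(Y[:,2]<19)&(Y[:,2]>13)&(Y[:,0]<46)&(Y[:,0]>-14)&(abs(Y[:,1])<36)&((Y[:,0]>25)|((abs(Y[:,1])<20)&(Y[:,0]<-3)))]
A=np.c_[t[:,0],t[:,1],np.ones(len(t))];f=np.linalg.lstsq(A,t[:,2],rcond=None)[0];print('top: n',len(t),'x range',t[:,0].min(),t[:,0].max(),'z',f[2].round(1),'slopes deg',np.degrees(f[:2]).round(1))
q=Y[(Y[:,0]>24)&(Y[:,0]<60)&(Y[:,1]>30)&(Y[:,1]<46)&(Y[:,2]>22)&(Y[:,2]<40)]
print('flange side y',np.median(q[:,1]).round(1),len(q),'x pct',np.percentile(q[:,0],[2,50,98]).round(1))
g=np.array([.5276,.1371,p[2]]);print('gap centre (scene) in tool',(R.inv().apply(g-p)*1e3).round(1))
E
python3 mh2.py 7
```

```text
14.6 [0.53444482 0.12132723 0.11295566] [3.137e+00 3.000e-03 1.922e+00] [-0.4  0.3 -2.7]
cut end: n 68 x med -15.2 fit -15.1 slope deg vs y,z [-0.3 -0.8]
top: n 116 x range -13.909268731483692 44.79184030496291 z 17.0 slopes deg [ 0.8 -0.5]
flange side y 36.2 51 x pct [24.2 35.4 44.5]
gap centre (scene) in tool [17.2 -1.  -0.1]
```

{"op": "send_rows", "data": {
  "plan": [0, 0, 0, 2.4, 0.5, 10, 0, 0, 0, 0, 0, 0, 12, 0, 0, 0, 0, 0, 0, 3, 0, 0, 0, 0, 0, 0, 0, 0]
}}

```text
time: 14.93
tool_pos: [0.5329, 0.1241, 0.0857]
tcp_rot: [3.141, 0.002, 1.923]
wrist_force: [-0.4, -0.1, -2.7]
opening: 0.045
grip_force: 63.0
```

```bash
python3 mh2.py 8 1
```

```text
14.9333 [0.5329265  0.12412655 0.08574218] [3.141e+00 2.000e-03 1.923e+00] [-0.4 -0.1 -2.7]
cut end: n 60 x med -15.6 fit -15.6 slope deg vs y,z [ 0.3 -1.4]
top: n 130 x range -13.924861852960602 44.10173100622163 z 16.0 slopes deg [0.2 0.5]
flange side y 37.4 52 x pct [24.4 34.5 44.7]
gap centre (scene) in tool [14.  -0.5 -0. ]
```

{"op": "send_rows", "data": {
  "plan": [0, 0, 0, -0.4, 0.3, 5, 0, 0, 0, 0, 0, 0, 4, 0, 0, 0, 0, 0, 0, 0, 0]
}}

```text
time: 15.28
tool_pos: [0.5366, 0.1237, 0.0825]
tcp_rot: [3.137, 0.004, 1.923]
wrist_force: [-7.9, -3.1, 14.1]
opening: 0.0452
grip_force: 65.0
```

{"op": "send_rows", "data": {
  "plan": [0, 0, 0, 0, 0, 4, 0, 0, 0, 0, 0, 0, 4, 0, 0, 0, 0, 0, 0, 0, 0]
}}

```text
time: 15.53
tool_pos: [0.5417, 0.1252, 0.0813]
tcp_rot: [3.124, 0.005, 1.923]
wrist_force: [-11.0, 2.8, 35.3]
opening: 0.0454
grip_force: 68.7
```

{"op": "send_rows", "data": {
  "plan": [0, 0, 0, 0, 0, -8, 0, 0, 0, 0, 0, 0, -5, 0, 0, 0, 0, 0, 0, 0, 0, 0, 0, 0, 0, 0, 0, 0]
}}

```text
time: 15.87
tool_pos: [0.5345, 0.124, 0.083]
tcp_rot: [3.138, 0.003, 1.922]
wrist_force: [0.8, 0.3, -2.5]
opening: 0.0449
grip_force: 64.6
```

```bash
python3 mh2.py 9 1
python3 - <<'E'
from rel2 import *
p,R=cur()
# gap region, original images: floor outline in panel frame (robot=camera frame of each cam), and what lies under the held paver
Rp=Ro.from_euler('z',PY)
for cam in('top','scene'):
    r=roi(cam,gh,45);X=heights(0,cam,r).reshape(-1,3);Y=Rp.inv().apply(X-PAN)*1e3;
    print(cam)
    for y in range(-135,-50,8):
        q=Y[(abs(Y[:,1]-y)<4)&(Y[:,2]<22)&(Y[:,0]>-111)&(Y[:,0]<-15)]
        w=Y[(abs(Y[:,1]-y)<4)&(Y[:,2]>33)&(Y[:,0]>-111)&(Y[:,0]<-15)]
        print(y,len(q),np.percentile(q[:,0],[2,98]).round(0) if len(q)>4 else '', 'high below/above -65:',np.sort(w[:,0][w[:,0]<-65])[-3:].round(0),np.sort(w[:,0][w[:,0]>-65])[:3].round(0))
E
```

```text
15.8667 [0.53447146 0.1239508  0.08299373] [3.138e+00 3.000e-03 1.922e+00] [ 0.8  0.3 -2.5]
cut end: n 58 x med -14.7 fit -14.7 slope deg vs y,z [ 1.  -0.9]
top: n 125 x range -13.962103091083668 45.40948942706302 z 16.7 slopes deg [-0.4 -0.6]
flange side y 35.8 53 x pct [25.  35.  45.8]
gap centre (scene) in tool [14.7 -1.9 -0. ]
top
-135 183 [-109.  -17.] high below/above -65: [] [-63.]
-127 87 [-111.  -20.] high below/above -65: [-91. -69. -67.] [-36. -35. -33.]
-119 111 [-110.  -38.] high below/above -65: [-93. -93. -92.] [-38. -38. -37.]
-111 105 [-105.  -37.] high below/above -65: [-93. -93. -93.] [-37. -37. -37.]
-103 120 [-105.  -37.] high below/above -65: [-99. -97. -92.] [-38. -38. -37.]
-95 152 [-105.  -26.] high below/above -65: [] [-29. -29. -27.]
-87 160 [-104.  -24.] high below/above -65: [-109. -109.] [-23. -22. -22.]
-79 162 [-105.  -24.] high below/above -65: [-109.] [-23. -22. -22.]
-71 156 [-105.  -24.] high below/above -65: [-109.] [-24. -23. -22.]
-63 114 [-106.  -23.] high below/above -65: [-67. -66. -65.] [-65. -65. -64.]
-55 9 [-106.  -23.] high below/above -65: [-66. -66. -65.] [-64. -64. -63.]
scene
-135 220 [-108.  -17.] high below/above -65: [] []
-127 4  high below/above -65: [-95. -92. -91.] [-37. -36. -36.]
-119 30 [-94. -59.] high below/above -65: [-94. -93. -93.] [-38. -36. -36.]
-111 46 [-95. -64.] high below/above -65: [-97. -97. -96.] [-37. -35. -35.]
-103 38 [-100.  -65.] high below/above -65: [-92.] [-34. -32. -30.]
-95 56 [-110.  -65.] high below/above -65: [] [-23. -23. -22.]
-87 67 [-110.  -62.] high below/above -65: [] [-22. -21. -20.]
-79 68 [-110.  -52.] high below/above -65: [] [-22. -21. -20.]
-71 80 [-110.  -49.] high below/above -65: [] [-21. -21. -21.]
-63 125 [-110.  -41.] high below/above -65: [-70. -67. -65.] [-65. -64. -63.]
-55 0  high below/above -65: [-69. -69. -67.] [-65. -65. -62.]
```

{"op": "send_rows", "data": {
  "plan": [0, 0, 0, 0, 0, 3, 0, 0, 0, 0, 0, 0, 0, 0]
}}

```text
time: 16.13
tool_pos: [0.534, 0.1239, 0.0791]
tcp_rot: [3.14, 0.002, 1.922]
wrist_force: [-0.4, -0.6, -2.5]
opening: 0.0453
grip_force: 64.5
```

```bash
cat > tq.py <<'E'
from pl import *
s=sense();p,R=cur();F=np.array(s['wrist_force'])-[0,0,-2.7];T=np.array(s['torque']);print(s['time'],p.round(4),R.as_euler('xyz').round(3),'F',F.round(1),'T',T.round(2),'F tool',R.inv().apply(F).round(1),'T tool',R.inv().apply(T).round(2))
r=np.array([-T[1],T[0],0])/F[2];print('contact point from TCP in tool mm (vertical force only)',(R.inv().apply(r)*1e3).round(1))
E
python3 tq.py
```

```text
16.1333 [0.534  0.1239 0.0791] [3.140e+00 2.000e-03 1.922e+00] F [-0.4 -0.6  0.2] T [-0.07 -0.05  0.03] F tool [-0.4 -0.6 -0.2] T tool [-0.02 -0.08 -0.03]
contact point from TCP in tool mm (vertical force only) [-479.3  140.8    1.2]
```

{"op": "send_rows", "data": {
  "plan": [0, 0, 0, 0, 0, 3, 0, 0, 0, 0, 0, 0, 0, 0]
}}

```text
time: 16.3
tool_pos: [0.5344, 0.124, 0.0766]
tcp_rot: [3.139, 0.002, 1.922]
wrist_force: [-0.4, -0.6, -2.8]
opening: 0.0452
grip_force: 64.5
```

```bash
python3 tq.py
```

```text
16.3 [0.5344 0.124  0.0766] [3.139e+00 2.000e-03 1.922e+00] F [-0.4 -0.6 -0.1] T [-0.02  0.04 -0.01] F tool [-0.5 -0.6  0.1] T tool [ 0.05 -0.01  0.01]
contact point from TCP in tool mm (vertical force only) [ 62.8 563.2   1.3]
```

{"op": "send_rows", "data": {
  "plan": [0, 0, 0, 0, 0, 4, 0, 0, 0, 0, 0, 0, 0, 0]
}}

```text
time: 16.47
tool_pos: [0.5345, 0.124, 0.0728]
tcp_rot: [3.139, 0.002, 1.922]
wrist_force: [0.5, -0.4, -2.6]
opening: 0.0448
grip_force: 64.5
```

{"op": "send_rows", "data": {
  "plan": [0, 0, 0, 0, 0, 4, 0, 0, 0, 0, 0, 0, 0, 0, 0, 0, 0, 0, 0, 0, 0]
}}

```text
time: 16.72
tool_pos: [0.5348, 0.124, 0.0693]
tcp_rot: [3.138, 0.003, 1.922]
wrist_force: [-0.4, -0.1, -3.5]
opening: 0.0452
grip_force: 64.5
```

```bash
python3 tq.py
```

```text
16.7167 [0.5348 0.124  0.0693] [3.138e+00 3.000e-03 1.922e+00] F [-0.4 -0.1 -0.8] T [-0.09  0.19 -0.  ] F tool [ 0.  -0.4  0.8] T tool [ 0.21 -0.02  0.  ]
contact point from TCP in tool mm (vertical force only) [ 32.  270.4   0.9]
```

{"op": "send_rows", "data": {
  "plan": [0, 0, 0, 0, 0, 3, 0, 0, 0, 0, 0, 0, 2, 0, 0, 0, 0, 0, 0, 0, 0]
}}

```text
time: 16.97
tool_pos: [0.5349, 0.124, 0.0642]
tcp_rot: [3.138, 0.003, 1.922]
wrist_force: [-1.1, -1.2, -3.1]
opening: 0.0453
grip_force: 64.5
```

```bash
python3 tq.py
```

```text
16.9667 [0.5349 0.124  0.0642] [3.138e+00 3.000e-03 1.922e+00] F [-1.1 -1.2 -0.4] T [-0.16  0.23 -0.02] F tool [-0.7 -1.5  0.4] T tool [ 0.27 -0.07  0.02]
contact point from TCP in tool mm (vertical force only) [159.8 628.    2. ]
```

{"op": "send_rows", "data": {
  "plan": [0, 0, 0, 0, 0, 1.5, 0, 0, 0, 0, 0, 0, 0, 0, 0, 0, 0, 0, 0, 0, 1, 0, 0, 0, 0, 0, 0, 1, 0, 0, 0, 0, 0, 0, 1]
}}

```text
time: 17.38
tool_pos: [0.5365, 0.1242, 0.0643]
tcp_rot: [3.134, 0.004, 1.922]
wrist_force: [-0.0, 0.2, 0.5]
opening: 0.0786
grip_force: 0.0
```

{"op": "send_rows", "data": {
  "plan": [0, 0, 0, 0, 0, 0, 1, 0, 0, 0, 0, 0, 0, 1, 0, 0, 0, 0, 0, -15, 1, 0, 0, 0, 0, 0, -35, 1, 0, 0, 0, 0, 0, -35, 1]
}}

```text
time: 17.8
tool_pos: [0.5334, 0.124, 0.1475]
tcp_rot: [3.141, 0.001, 1.922]
wrist_force: [1.2, 0.5, 1.6]
opening: 0.0854
grip_force: 0.0
```

{"op": "send_rows", "data": {
  "plan": [0, 0, 0, 0, -30, -20, 1, 0, 0, 0, -35, -10, -10, 1, 0, 0, 0, -38, 0, 0, 1, 0, 0, 0, -38, 0, 0, 1, 0, 0, 0, -30, 0, 0, 1]
}}

```text
time: 18.22
tool_pos: [0.5465, -0.0242, 0.1798]
tcp_rot: [3.135, 0.005, 1.922]
wrist_force: [-0.1, 0.5, 0.1]
opening: 0.0853
grip_force: 0.0
```

```bash
cat > fin.py <<'E'
from rel2 import *
s=sense();print(s['time'],np.round(s['tool_pos'],3),np.round(s['wrist_force'],1));grab(10);Rp=Ro.from_euler('z',PY)
G=PAN+[0,0,.036]
for cam in('top','scene'):
    d=np.load(cam+'10.npz')['d']
    def hz(a,b):
        q=G+Rp.apply([a,b,0]);uv=np.round(proj(cam,q)[0]).astype(int);v,x=np.mgrid[uv[1]-1:uv[1]+2,uv[0]-1:uv[0]+2]
        return round(float(1e3*np.median(unproj(cam,np.c_[x.ravel(),v.ravel()],d[v,x].ravel())[:,2])),1)
    print(cam,'half row x=-65');[print('  y',y,[hz(x*1e-3,y*1e-3) for x in(-80,-65,-50)]) for y in(-115,-105,-90,-75,-50,-30)]
    print(cam,'long row x=0');[print('  y',y,[hz(x*1e-3,y*1e-3) for x in(-15,0,15)]) for y in(-60,-30,10,20,40,64,85,105,118)]
    for n in('tape_centre','plain_centre'):
        for r in look_for(n,cam)[:1]: print(n,cam,round(r['score'],2),toworld(cam,r['point']).round(3))
E
python3 fin.py
```

```text
18.2167 [ 0.546 -0.024  0.18 ] [-0.1  0.5  0.1]
top half row x=-65
  y -115 [38.3, 38.2, 37.8]
  y -105 [38.0, 38.9, 37.9]
  y -90 [38.5, 38.1, 38.4]
  y -75 [39.0, 37.8, 38.6]
  y -50 [37.2, 38.1, 36.9]
  y -30 [38.5, 37.4, 38.6]
top long row x=0
  y -60 [38.6, 39.3, 38.0]
  y -30 [37.2, 38.4, 36.8]
  y 10 [38.7, 38.9, 39.6]
  y 20 [39.0, 38.4, 38.3]
  y 40 [38.2, 38.1, 39.1]
  y 64 [38.6, 38.1, 37.6]
  y 85 [39.4, 39.2, 39.6]
  y 105 [39.8, 37.2, 38.8]
  y 118 [37.6, 38.6, 40.0]
tape_centre top 0.86 [0.629 0.211 0.102]
plain_centre top 0.64 [ 0.526 -0.344  0.087]
scene half row x=-65
  y -115 [35.5, 35.7, 36.5]
  y -105 [35.4, 36.1, 36.0]
  y -90 [36.7, 35.9, 35.9]
  y -75 [36.4, 36.4, 35.1]
  y -50 [35.7, 36.6, 37.5]
  y -30 [36.5, 35.8, 36.3]
scene long row x=0
  y -60 [36.7, 36.4, 72.1]
  y -30 [99.7, 101.1, 102.0]
  y 10 [36.0, 36.3, 35.9]
  y 20 [37.1, 37.1, 36.5]
  y 40 [36.6, 36.7, 36.3]
  y 64 [36.9, 35.5, 35.5]
  y 85 [36.6, 35.7, 36.5]
  y 105 [36.3, 36.7, 35.6]
  y 118 [37.2, 35.8, 36.4]
tape_centre scene 0.84 [0.653 0.203 0.089]
plain_centre scene 0.94 [ 0.559 -0.345  0.099]
```

Both pavers are home, flush and level with their neighbours. The tape measure and the plain paver have not moved. Handing in.

```bash
python3 -c "
from rig import job_done
print(job_done())"
```

```text
the job is handed in; nothing more can be done
None
```

I fitted the long I-shaped paver and then the T-shaped half paver into their openings, flush and level with their neighbours in both camera views (no verdict came back at hand-in); the plain paver and tape measure were left where they stood.

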